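# Right the fallen bottle and slide it into the anti-tip rail

### The job

A small lab bottle with an orange cap has toppled over on the bench. Stand it upright on the bench, then slide it, still standing, in through the open end of the anti-tip rail until it meets the bottle already in there, and let go of it. Handle the bottle gently, do not drop it, and leave the other things on the bench where they are.

Things in the scene. Friction and masses are not known exactly. Their poses are not given: they have to be found in the camera images.
- bottle: The fallen bottle: clear glass, orange cap, 99 mm tall, about 0.14 kg. Body 56 mm diameter up to 47 mm above the base, then a tapering shoulder (48 mm at 61 mm, 44 mm at 67 mm); cap 45 mm diameter from 74 to 99 mm. Origin: centre of its base; z axis from base to cap (at the start the bottle lies on its side, z about level, the cap a little lower, free to roll); x and y mean nothing.
- mate: An identical bottle that stands inside the rail at its closed end. Origin: centre of its base; z axis up.
- rail: Anti-tip rail fixed to the bench: aluminium channel, no floor. Origin: middle of the open end, on the bench; x runs horizontally into it, z up. Walls 61 mm apart inside, 70 mm outside, 66 mm high; blue lips on them (66 to 70 mm high) leave a 50 mm slot for the caps, so a bottle enters only at the open end. End wall at x = 130 mm. Outside feet: 98 mm wide, 3 mm high.
- home (a point): Point on the bench on the rail's middle line, 46 mm inside the open end: where the bottle's base centre stands when both bottles are pushed up to the end wall. Where the bottle meets the other, its centre lies 56 mm before the other's.
- reagent: Bystander: white plastic reagent bottle with a blue cap, 42 mm diameter, 68 mm tall, standing. Origin: centre of its base.
- dish: Bystander: one petri dish, 61 mm diameter, 15 mm high. Origin: centre of its underside.
- tape: Bystander: roll of green tape lying flat, 77 mm diameter, 19 mm high. Origin: centre of its underside.
- marker: Bystander: red marker pen lying on the bench, 126 mm long, along its y axis. Origin: its middle, underside.
- mouth (a point): Point on the bench 22 mm before the rail's open end, on its middle line: the outer end of two wings, as high as the walls and lips, that flare from the open end to about 86 mm apart here (their lips 76 mm) and guide a bottle in. Axes as the rail's.
Mind the look-alikes: they are no part of the job. Leave any yellow look-alike of the mate alone.

How it is judged:
By the outcome, as a careful person would: the job done as asked, in the order asked, and still so for the second after the job is handed in, with the robot touching nothing.
It also fails if it takes over 64 s, if anything falls off the work surface, if the arm or the gripper's body presses on something with over 40 N, if the wrist force passes 120 N, or if a joint passes its speed limit or range.

### The arm

A 7-joint arm with a two-finger parallel gripper is mounted at the origin on a cart in front of the work surface, level with it; the furniture and walls round the work are solid. World frame = base frame: x ahead of the robot, y to its left, z up, the work surface at z = 0. Lengths are in m, angles in degrees, forces in N, time in s.
With the tool pointing down it reaches from about 0.4 to 0.9 m from the base axis. Payload 5.5 kg.
Tool frame: the origin (TCP) lies at the very end of the fingers, on their centre line; the grasp point (between the pads) lies 19 mm behind it; z points along the fingers, y is the direction in which the jaws open and shut (so a half turn about z gives the same grasp; the last joint's range is limited). The gripper opens to 92 mm and grips with 3 to 60 N. Pads are 19 mm wide; open, the fingers measure 130 mm over their backs; the gripper's body (75 mm by 190 mm) begins 47 mm behind the grasp point.
Start: joints at [89.966, 28.699, -24.465, 88.831, 12.651, 65.22, -12.049], TCP at [0.17, -0.628, 0.227] pointing down, gripper open.
Joint ranges: [-164.97, 164.97], [-17.58, 116.51], [-87.97, 89.64], [11.32, 138.91], [-80.73, 260.73], [10.89, 115.49], [-147.41, 147.41]. Speed limits (degrees/s): [147.25, 147.25, 180, 180, 180, 180, 180].

### API

Orientations are given as [roll, pitch, yaw] about the fixed x, y, z axes, in that order (R = Rz(yaw) Ry(pitch) Rx(roll)).
In Python, from workcell import ctrl, camera, camera_model gives the robot as it stands. The module is installed in compiled form; this text tells all that it offers.
- The arm moves only by the tool apply_moves, never from a script. Its argument "steps" is a list of rows, each an object with "xyz": the shift along the tool's x, y, z in m, a list of three; "angular": the turn, a rotation vector about the tool's x, y, z in rad, a list of three; "fingers": the gripper's target within -1 to 1 (shut at 1, half-way at 0, fully open at -1). A call has 1 to 20 rows; each row is the pose to reach, as a shift and turn from the pose commanded when the call began, along the tool's axes at that moment; what a row does not reach only later rows make up. A row lasts 1/8 s, in which the tool goes at most 62.5 mm and 10.7 degrees, less where a joint would pass 70% of its speed; a pose out of reach is approached as far as the arm can. A call with a gripper value outside its range is refused whole. The fingers move at their own pace and stop on an object; the grip force is fixed at half the most. Time passes only in rows, so rows that repeat a pose let the fingers close. It gives the time, the measured TCP pose, the force and the opening at its end, in the units of the state.
- ctrl.sense(): the state, without advancing time (a new reading comes with each control period).
- camera(name): name is "scene" or "top"; returns (picture, depth): 384x512x3 uint8, blue, green, red; 384x512 float32, m along the optical axis (not along the pixel's ray), 0 where there is no reading.
- camera_model(name): a dict with "mtx" (3x3 intrinsics, pixels), "rvec" (rotation vector, rad) and "tvec" (3), from world to camera coordinates, as OpenCV has them. Camera axes: x right, y down, z forward; pixel columns grow to the right and rows downward; lengths in m; the calibration is good to about 2 mm. A picture is of the moment at which its call begins. camera_model takes no time and is no camera call.
- ctrl.job_done(): hands the job in, once; it reports no verdict.
The state is a dict: "time": time; "qpos": joint angles; "joint_velocities": joint speeds; "effort": joint torques, N m; "position": TCP position; "orientation": TCP orientation; "ft_force": force on the tool from outside, world axes, zero at the start; "torque": the same for the moment, N m; "gripper_width": finger opening in m.
Only numpy, scipy, OpenCV 4.12 (cv2) and the standard library are available. Lean on these libraries where they do the work, as an engineer would, in place of code of your own. Each camera call takes 0.05 s, during which the arm holds its last target.

## Working session

There is one attempt and no reset: what is moved stays moved. The work goes in short steps, Python scripts to look and compute and a tool call to move; the robot and the scene stay as the last step left them, time stands still between calls to the robot, and variables do not carry over. Pictures are saved under pics/ and viewed, and the job is handed in when it is done.

Besides the shell and the picture viewer there is one more tool, called after "Emit:" as a command line: name --argument value ..., lists and objects as JSON in quotes. apply_moves: Moves the arm, as the interface text tells. Its arguments: {"type":"object","properties":{"steps":{"type":"array","items":{"type":"object","properties":{"xyz":{"type":"array","items":{"type":"number"}},"angular":{"type":"array","items":{"type":"number"}},"fingers":{"type":"number"}}}}},"required":["steps"]}

```bash
mkdir -p pics; cat > h.py <<'E'
import numpy as np, cv2
from workcell import ctrl, camera, camera_model
from scipy.spatial.transform import Rotation as R
def cm(n):
    m=camera_model(n); K=np.array(m["mtx"],float); Rm=cv2.Rodrigues(np.array(m["rvec"],float))[0]; t=np.array(m["tvec"],float).ravel()
    return K,Rm,t
def ray(n,u,v):
    K,Rm,t=cm(n); d=Rm.T@np.linalg.inv(K)@np.array([u,v,1.]); return -Rm.T@t,d
def onz(n,u,v,z):
    o,d=ray(n,u,v); return o+d*(z-o[2])/d[2]
def proj(n,p):
    K,Rm,t=cm(n); c=K@(Rm@np.asarray(p,float)+t); return c[:2]/c[2]
def cloud(n,depth):
    K,Rm,t=cm(n); v,u=np.mgrid[:384,:512]; r=np.stack([u,v,np.ones_like(u)],-1)@np.linalg.inv(K).T*depth[...,None]
    return (r-t)@Rm
E
python3 - <<'E'
from h import *
s=ctrl.sense(); print(s)
for n in("scene","top"):
    p,d=camera(n); cv2.imwrite(f"pics/{n}0.png",p); np.savez(f"pics/{n}0.npz",p=p,d=d)
    o,_=ray(n,256,192); print(n,o,onz(n,256,192,0))
E
```

```text
{'time': 0.0, 'qpos': array([ 89.96542765,  28.75292111, -24.45201029,  88.891844  ,
        12.65249952,  65.22096975, -12.04963248]), 'joint_velocities': array([ 0.11039381,  0.15729516, -0.00813094,  0.071988  , -0.06265946,
        0.11148735, -0.03451156]), 'effort': array([-2.55059131e-04, -5.66583288e+01, -5.81568807e+00, -2.79109365e+01,
       -6.84585725e-02,  3.06432007e-02,  1.62789684e-04]), 'position': array([ 0.16923815, -0.62684627,  0.22568333]), 'orientation': array([-1.79887929e+02, -1.25960481e-03,  1.51172012e+01]), 'ft_force': array([ 0.41619731,  0.40877268, -0.24475246]), 'torque': array([-0.02192473, -0.02591954,  0.0446946 ]), 'gripper_width': 0.09178626807608337}
scene [-0.26569507  0.64386686  0.67988321] [0.65440293 0.15740875 0.        ]
top [0.46691414 0.22137574 1.14471652] [0.59260195 0.23333029 0.        ]
```

View pics/scene0.png

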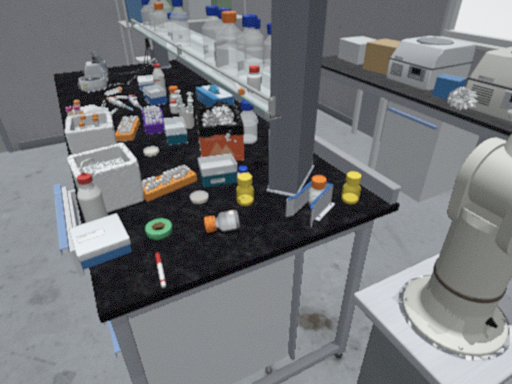

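View pics/top0.png

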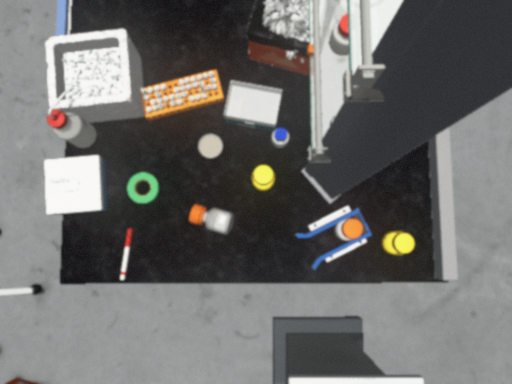

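Top view: the fallen bottle's orange cap is at about (197,214) and its body at (220,219). The rail is at (335,235), with its open end to the left at about (308,250) and the mate's cap at (351,229). Yellow look-alikes are at (263,178) and (400,243). The shelf post foot is near (322,185).

Candidates for the bottle to grasp: orange (212,218) lying, orange (351,229) standing in the rail (the mate), and yellow (263,178) and (400,243). I choose (212,218), since it is lying and has an orange cap.

```bash
python3 - <<'E'
from h import *
z=np.load("pics/top0.npz"); p=z["p"]; d=z["d"]; W=cloud("top",d)
cv2.imwrite("pics/crop_t.png",cv2.resize(p[150:290,170:440],None,fx=2.9,fy=2.9,interpolation=cv2.INTER_CUBIC))
s=np.load("pics/scene0.npz"); ps=s["p"]
cv2.imwrite("pics/crop_s.png",cv2.resize(ps[160:260,180:380],None,fx=4,fy=4,interpolation=cv2.INTER_CUBIC))
print("axes: px of (.5,.2),( .6,.2),(.5,.3)",[proj("top",q).round() for q in([.5,.2,0],[.6,.2,0],[.5,.3,0])])
hsv=cv2.cvtColor(p,cv2.COLOR_BGR2HSV)
def blobs(n,p,W,nm,lo,hi):
    hsv=cv2.cvtColor(p,cv2.COLOR_BGR2HSV); m=cv2.inRange(hsv,lo,hi); k,l,st,c=cv2.connectedComponentsWithStats(m)
    for i in range(1,k):
        if st[i,4]>30:
            q=W[l==i]; q=q[np.isfinite(q).all(1)]
            print(n,nm,c[i].round(1),st[i],"med",np.median(q,0).round(3),"z95",np.percentile(q[:,2],95).round(3))
Ws=cloud("scene",s["d"])
for n,pp,w in(("top",p,W),("scene",ps,Ws)):
    blobs(n,pp,w,"orange",(5,150,120),(16,255,255)); blobs(n,pp,w,"yellow",(22,150,120),(35,255,255)); blobs(n,pp,w,"blue",(100,120,80),(120,255,255))
    blobs(n,pp,w,"green",(50,100,60),(85,255,255)); blobs(n,pp,w,"red",(0,150,100),(3,255,255))
for (u,v) in [(230,219),(220,219),(212,218),(197,214),(351,229),(320,180),(280,137),(210,146),(330,160),(316,150)]: print((u,v),W[v,u].round(3))
E
```

```text
axes: px of (.5,.2),( .6,.2),(.5,.3) [array([270., 229.]), array([269., 189.]), array([229., 229.])]
top orange [309.8  49.1] [307  45   6   9  38] med [0.828 0.127 0.311] z95 0.314
top orange [217.6  77.8] [213  69  10  24  56] med [0.882 0.329 0.029] z95 0.033
top orange [169.2  86.7] [161  79  17  17 120] med [0.86  0.451 0.03 ] z95 0.034
top orange [193.1  91.3] [188  88  12   7  41] med [0.844 0.388 0.03 ] z95 0.034
top orange [212.3  92.7] [207  89  12   8  45] med [0.842 0.341 0.029] z95 0.033
top orange [182.5 108.5] [145  95  79  24 194] med [0.799 0.414 0.027] z95 0.033
top orange [196.3 213.7] [189 204  17  20 246] med [0.538 0.376 0.043] z95 0.049
top orange [352.5 228.1] [343 219  20  19 301] med [0.499 0.016 0.1  ] z95 0.103
top yellow [263.1 177.2] [252 164  23  26 364] med [0.617 0.214 0.095] z95 0.102
top yellow [398.3 242.6] [382 231  33  24 626] med [ 0.465 -0.089  0.095] z95 0.102
top blue [280.7 133. ] [275 127  12  13 125] med [0.726 0.172 0.068] z95 0.072
top blue [333.3 236.3] [296 208  76  61 601] med [0.484 0.06  0.07 ] z95 0.074
top green [142.9 187.5] [127
[... 2185 characters left out ...]
 [106.4 256.7] [ 82 245  50  23 381] med [0.545 0.67  0.013] z95 0.025
scene green [158.6 228.9] [144 217  29  23 298] med [0.586 0.514 0.016] z95 0.02
scene red [253.8  68.6] [250  66   9   6  44] med [0.832 0.071 0.37 ] z95 0.376
scene red [ 84.  178.5] [ 78 173  13  11  87] med [0.726 0.67  0.163] z95 0.17
scene red [157.6 257.4] [155 252   6  11  41] med [0.482 0.549 0.011] z95 0.015
(230, 219) [0.523 0.294 0.058]
(220, 219) [0.523 0.318 0.061]
(212, 218) [0.525 0.337 0.056]
(197, 214) [0.536 0.373 0.05 ]
(351, 229) [0.496 0.02  0.101]
(320, 180) [0.614 0.081 0.058]
(280, 137) [0.716 0.175 0.067]
(210, 146) [0.708 0.347 0.013]
(330, 160) [0.621 0.091 0.284]
(316, 150) [0.63  0.123 0.334]
```

```bash
python3 - <<'E'
from h import *
# column extents: points with z in bands
for n in("top","scene"):
    z=np.load(f"pics/{n}0.npz"); W=cloud(n,z["d"]).reshape(-1,3); W=W[z["d"].ravel()>0]
    for lo,hi in((.08,.15),(.15,.25),(.25,.35),(.35,.5),(.5,.7)):
        q=W[(W[:,2]>lo)&(W[:,2]<hi)&(W[:,0]>.2)&(W[:,0]<1.0)&(W[:,1]>-.4)&(W[:,1]<.6)]
        H,xe,ye=np.histogram2d(q[:,0],q[:,1],bins=[16,20],range=[[.2,1],[-.4,.6]])
        print(n,lo,hi,[(round(xe[i],2),round(ye[j],2),int(H[i,j])) for i,j in np.argwhere(H>15)])
E
```

```text
top 0.08 0.15 [(np.float64(0.4), np.float64(-0.15), 17), (np.float64(0.4), np.float64(-0.1), 32), (np.float64(0.45), np.float64(-0.15), 128), (np.float64(0.45), np.float64(-0.1), 189), (np.float64(0.45), np.float64(-0.05), 20), (np.float64(0.45), np.float64(0.0), 173), (np.float64(0.5), np.float64(-0.05), 16), (np.float64(0.5), np.float64(0.0), 131), (np.float64(0.55), np.float64(0.05), 87), (np.float64(0.6), np.float64(0.05), 118), (np.float64(0.6), np.float64(0.1), 47), (np.float64(0.6), np.float64(0.15), 30), (np.float64(0.6), np.float64(0.2), 281), (np.float64(0.75), np.float64(0.2), 33), (np.float64(0.75), np.float64(0.25), 33), (np.float64(0.75), np.float64(0.5), 257), (np.float64(0.75), np.float64(0.55), 233), (np.float64(0.8), np.float64(0.2), 25), (np.float64(0.8), np.float64(0.25), 39), (np.float64(0.8), np.float64(0.5), 212), (np.float64(0.8), np.float64(0.55), 363), (np.float64(0.85), np.float64(0.1), 133), (np.float64(0.85), np.float64(0.15), 16), (np.float64(0.85), np.float64(0.5), 202), (np.float64(0.85), np.float64(0.55), 433), (np.float64(0.9), np.float64(0.1), 302),
[... 5862 characters left out ...]
at64(-0.15), 42), (np.float64(0.8), np.float64(0.05), 92), (np.float64(0.9), np.float64(-0.05), 106), (np.float64(0.9), np.float64(0.0), 539), (np.float64(0.9), np.float64(0.05), 195), (np.float64(0.95), np.float64(0.0), 59), (np.float64(0.95), np.float64(0.05), 113)]
scene 0.5 0.7 [(np.float64(0.55), np.float64(0.0), 226), (np.float64(0.55), np.float64(0.05), 434), (np.float64(0.6), np.float64(-0.05), 172), (np.float64(0.6), np.float64(0.0), 63), (np.float64(0.6), np.float64(0.05), 621), (np.float64(0.6), np.float64(0.1), 285), (np.float64(0.65), np.float64(-0.1), 154), (np.float64(0.7), np.float64(-0.15), 27), (np.float64(0.9), np.float64(0.0), 77), (np.float64(0.95), np.float64(0.0), 37)]
```

```bash
sleep 1
```

```text
(no output)
```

View pics/crop_t.png

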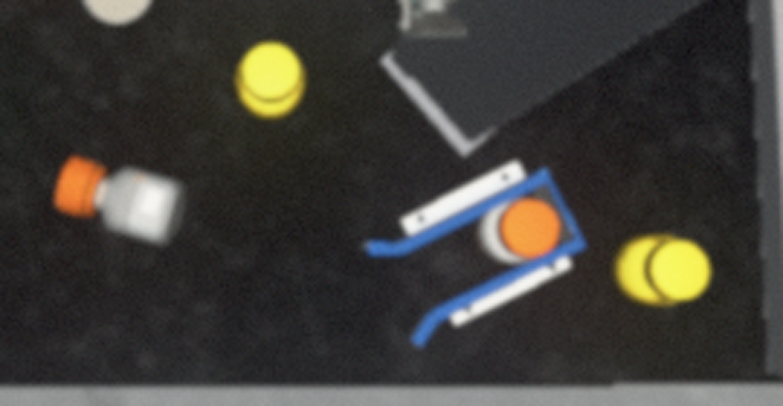

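View pics/crop_s.png

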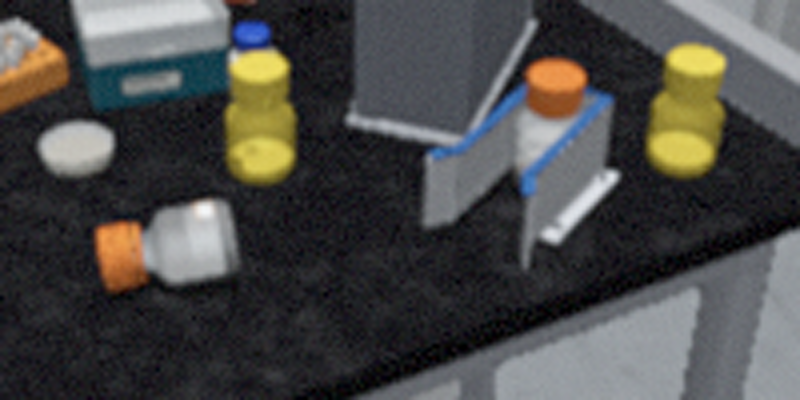

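The crops confirm it. The toppled bottle's orange cap points to image left in the top view (world +y). The mate stands inside the rail near its closed end, and the rail's open end faces left and down in the image. Next I measure the bottle axis, rail frame and mate.

```bash
cat > meas.py <<'E'
from h import *
def omask(p,box):
    hsv=cv2.cvtColor(p,cv2.COLOR_BGR2HSV); m=cv2.inRange(hsv,(4,110,90),(18,255,255)); k=np.zeros_like(m); u0,v0,u1,v1=box; k[v0:v1,u0:u1]=m[v0:v1,u0:u1]; return k
E
python3 - <<'E'
from meas import *
z=np.load("pics/top0.npz"); p=z["p"]; d=z["d"]; W=cloud("top",d)
s=np.load("pics/scene0.npz"); ps=s["p"]; Ws=cloud("scene",s["d"])
# fallen: pointcloud in region above table
for n,w in(("top",W),("scene",Ws)):
    q=w.reshape(-1,3); q=q[(q[:,0]>.45)&(q[:,0]<.6)&(q[:,1]>.26)&(q[:,1]<.42)&(q[:,2]>.012)&(q[:,2]<.08)]
    hi=q; c=q.mean(0); 
    # midline per y-bin
    ys=np.arange(.27,.41,.01); 
    print(n,len(q),q.min(0).round(3),q.max(0).round(3))
    for y in ys:
        b=q[(q[:,1]>=y)&(q[:,1]<y+.01)]
        if len(b)>4: print(round(y+.005,3),"x",np.percentile(b[:,0],[2,50,98]).round(3),"z",np.percentile(b[:,2],95).round(3))
# bottle outline in top view by min-area rect on non-black
g=cv2.cvtColor(p,cv2.COLOR_BGR2GRAY); m=((g>85)|(omask(p,(180,195,245,245))>0)).astype(np.uint8); k=np.zeros_like(m); k[195:245,180:245]=m[195:245,180:245]
c=max(cv2.findContours(k,0,2)[0],key=cv2.contourArea); r=cv2.minAreaRect(c); print("rect",r); print([onz("top",*b,.027).round(4) for b in cv2.boxPoints(r)])
o=cv2.moments(omask(p,(180,195,210,235)),True); cu=(o["m10"]/o["m00"],o["m01"]/o["m00"]); print("cap",cu,onz("top",*cu,.03).round(4))
mm=cv2.moments(k,True); cu=(mm["m10"]/mm["m00"],mm["m01"]/mm["m00"]); print("all",cu,onz("top",*cu,.03).round(4))
# mate cap top
q=W[(omask(p,(340,215,375,250))>0)]; q=q[q[:,2]>.094]; print("mate",q.mean(0).round(4),len(q))
om=omask(p,(340,215,375,250)); c=max(cv2.findContours(om,0,2)[0],key=cv2.contourArea); (cu,cv_),rad=cv2.minEnclosingCircle(c); print("mate circ",cu,cv_,rad,onz("top",cu,cv_,.099).round(4))
q=Ws[(omask(ps,(305,170,335,200))>0)]; q=q[q[:,2]>.094]; print("mate scene",q.mean(0).round(4),len(q))
# rail lips
hsv=cv2.cvtColor(p,cv2.COLOR_BGR2HSV); bm=cv2.inRange(hsv,(100,110,70),(122,255,255)); k=np.zeros_like(bm); k[200:280,290:380]=bm[200:280,290:380]
v,u=np.nonzero(k); P=np.array([onz("top",a,b,.07) for a,b in zip(u,v)]); np.save("pics/lip.npy",P)
sc=cv2.resize(p[195:280,285:385],None,fx=7,fy=7,interpolation=cv2.INTER_CUBIC); cv2.imwrite("pics/rail.png",sc)
E
```

```text
top 858 [0.488 0.288 0.012] [0.559 0.393 0.063]
0.285 x [0.523 0.529 0.536] z 0.035
0.295 x [0.497 0.522 0.54 ] z 0.059
0.305 x [0.488 0.513 0.543] z 0.06
0.315 x [0.49  0.518 0.546] z 0.061
0.325 x [0.493 0.519 0.548] z 0.06
0.335 x [0.498 0.523 0.55 ] z 0.058
0.345 x [0.499 0.521 0.546] z 0.057
0.355 x [0.506 0.534 0.551] z 0.047
0.365 x [0.513 0.533 0.556] z 0.048
0.375 x [0.514 0.534 0.559] z 0.05
0.385 x [0.516 0.533 0.555] z 0.048
0.395 x [0.518 0.524 0.533] z 0.045
scene 545 [0.482 0.294 0.012] [0.548 0.394 0.061]
0.295 x [0.505 0.514 0.523] z 0.058
0.305 x [0.485 0.495 0.527] z 0.058
0.315 x [0.485 0.494 0.523] z 0.058
0.325 x [0.489 0.498 0.528] z 0.057
0.335 x [0.493 0.501 0.533] z 0.056
0.345 x [0.495 0.505 0.531] z 0.055
0.355 x [0.499 0.514 0.536] z 0.047
0.365 x [0.511 0.519 0.539] z 0.047
0.375 x [0.511 0.52  0.546] z 0.047
0.385 x [0.513 0.52  0.545] z 0.047
0.395 x [0.516 0.521 0.532] z 0.042
rect ((209.72642517089844, 217.70755004882812), (42.99384689331055, 22.66448974609375), 15.945395469665527)
[array([0.516 , 0.4032, 0.027 ]), array([0.5689, 0.3886, 0.027 ]), array([0.5395, 0.2879, 0.027 ]), array([0.487 , 0.3029, 0.027 ])]
cap (196.39361702127658, 213.88652482269504) [0.5371 0.3776 0.03  ]
all (210.4088269454123, 217.9616724738676) [0.527  0.3436 0.03  ]
mate [0.4975 0.0176 0.1094] 311
mate circ 352.5 228.3333282470703 10.584417343139648 [0.498  0.0159 0.099 ]
mate scene [0.4958 0.0181 0.0982] 96
```

```bash
sleep 1
```

```text
(no output)
```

View pics/rail.png

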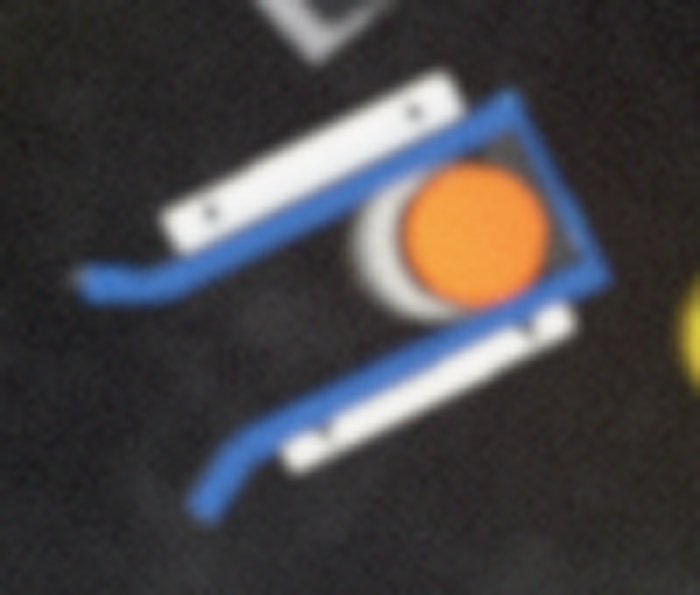

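```bash
python3 - <<'E'
from h import *
P=np.load("pics/lip.npy")[:,:2]
# cluster: initial axis direction
from scipy.optimize import minimize
def feats(h):
    x=np.array([np.cos(h),np.sin(h)]); y=np.array([-x[1],x[0]]); return P@x,P@y
best=None
# straight part: histogram sharpness of lateral coords
for hd in np.arange(-80,-40,.5):
    a,b=feats(np.radians(hd)); H=np.histogram(b,bins=np.arange(b.min(),b.max()+.003,.003))[0]; sc=(H.astype(float)**2).sum()
    if best is None or sc>best[0]: best=(sc,hd)
print(best)
a,b=feats(np.radians(best[1])); H,e=np.histogram(b,bins=np.arange(-.0,.35,.003)+b.min()); 
print("lat",[(round(x,4),int(n)) for x,n in zip(e,H) if n]); H,e=np.histogram(a,bins=np.arange(a.min(),a.max()+.004,.004)); print("lon",[(round(x,3),int(n)) for x,n in zip(e,H)])
h=np.radians(best[1]);m=np.array([.497,.0168]); print("mate lon,lat",m@[np.cos(h),np.sin(h)],m@[-np.sin(h),np.cos(h)])
E
```

```text
(np.float64(36331.0), np.float64(-64.0))
lat [(np.float64(0.4095), 5), (np.float64(0.4125), 10), (np.float64(0.4155), 14), (np.float64(0.4185), 26), (np.float64(0.4215), 49), (np.float64(0.4245), 84), (np.float64(0.4275), 70), (np.float64(0.4305), 29), (np.float64(0.4335), 3), (np.float64(0.4365), 3), (np.float64(0.4395), 4), (np.float64(0.4425), 3), (np.float64(0.4455), 4), (np.float64(0.4485), 3), (np.float64(0.4515), 3), (np.float64(0.4545), 3), (np.float64(0.4575), 4), (np.float64(0.4605), 3), (np.float64(0.4635), 4), (np.float64(0.4665), 3), (np.float64(0.4695), 4), (np.float64(0.4725), 2), (np.float64(0.4755), 12), (np.float64(0.4785), 57), (np.float64(0.4815), 82), (np.float64(0.4845), 89), (np.float64(0.4875), 38), (np.float64(0.4905), 17), (np.float64(0.4935), 12), (np.float64(0.4965), 8), (np.float64(0.4995), 1)]
lon [(np.float64(0.084), 11), (np.float64(0.088), 17), (np.float64(0.092), 24), (np.float64(0.096), 26), (np.float64(0.1), 26), (np.float64(0.104), 23), (np.float64(0.108), 22), (np.float64(0.112), 18), (np.float64(0.116), 20), (np.float64(0.12), 16), (np.float64(0.124), 16), (np.float64(0.128), 15), (np.float64(0.132), 17), (np.float64(0.136), 16), (np.float64(0.14), 13), (np.float64(0.144), 16), (np.float64(0.148), 15), (np.float64(0.152), 14), (np.float64(0.156), 13), (np.float64(0.16), 17), (np.float64(0.164), 15), (np.float64(0.168), 12), (np.float64(0.172), 14), (np.float64(0.176), 13), (np.float64(0.18), 12), (np.float64(0.184), 9), (np.float64(0.188), 8), (np.float64(0.192), 7), (np.float64(0.196), 9), (np.float64(0.2), 8), (np.float64(0.204), 9), (np.float64(0.208), 9), (np.float64(0.212), 10), (np.float64(0.216), 7), (np.float64(0.22), 10), (np.float64(0.224), 15), (np.float64(0.228), 17), (np.float64(0.232), 20), (np.float64(0.236), 33), (np.float64(0.24), 52), (np.float64(0.244), 5)]
mate lon,lat 0.2027707199763455 0.45406527627674254
```

The rail's axis heads at about −64.3°, with its open end at about (0.456,0.103). The mate stands at about (0.497,0.017), roughly 96 mm in. The fallen bottle's cap centre is at about (0.537,0.379) and its axis heads at 73.6°. Next is a helper that turns world targets into tool-frame numbers.

```bash
cat > rel.py <<'E'
from h import *
def Rt(e): return R.from_euler("xyz",e,degrees=True)
def rel(p0,R0,p,Rm):
    return R0.inv().apply(np.array(p)-p0).round(4), (R0.inv()*Rm).as_rotvec().round(4)
def down(yaw,th=0): return Rt([180,0,yaw])*R.from_rotvec([0,np.radians(th),0])
def go(lst,p0=None,R0=None):
    s=ctrl.sense()
    if p0 is None: p0=s["position"]
    if R0 is None: R0=Rt(s["orientation"])
    for p,Rm in lst:
        x,a=rel(np.array(p0),R0,p,Rm); print("xyz",x.tolist(),"ang",a.tolist(),"deg",np.degrees(np.linalg.norm(a)).round(1))
E
python3 - <<'E'
from rel import *
p0=[.17,-.628,.227]; R0=Rt([180,0,15.12])
go([([.25,-.5,.27],R0),([.36,-.33,.28],R0),([.42,-.1,.28],R0),([.44,.05,.28],R0),([.47,.22,.28],R0)],p0,R0)
E
```

```text
xyz [0.1106, -0.1027, -0.043] ang [0.0, 0.0, 0.0] deg 0.0
xyz [0.2612, -0.2381, -0.053] ang [0.0, 0.0, 0.0] deg 0.0
xyz [0.3791, -0.4445, -0.053] ang [0.0, 0.0, 0.0] deg 0.0
xyz [0.4375, -0.5841, -0.053] ang [0.0, 0.0, 0.0] deg 0.0
xyz [0.5108, -0.7404, -0.053] ang [0.0, 0.0, 0.0] deg 0.0
```

Emit:
apply_moves --steps '[{"xyz":[0.035,-0.033,-0.015],"angular":[0,0,0],"fingers":-1},{"xyz":[0.072,-0.066,-0.03],"angular":[0,0,0],"fingers":-1},{"xyz":[0.11,-0.1,-0.043],"angular":[0,0,0],"fingers":-1},{"xyz":[0.148,-0.135,-0.05],"angular":[0,0,0],"fingers":-1},{"xyz":[0.186,-0.17,-0.053],"angular":[0,0,0],"fingers":-1},{"xyz":[0.224,-0.205,-0.053],"angular":[0,0,0],"fingers":-1},{"xyz":[0.26,-0.238,-0.053],"angular":[0,0,0],"fingers":-1},{"xyz":[0.28,-0.274,-0.053],"angular":[0,0,0],"fingers":-1}]'

```text
time: 1.1
position: [0.3696, -0.2878, 0.2796]
orientation: [-180.0, -0.0, 15.2]
ft_force: [0.2, -1.0, 0.5]
gripper_width: 0.0917
```

```bash
python3 -c "
from h import *
s=ctrl.sense();print(s['qpos'].round(1),s['position'],s['orientation'])"
```

```text
[ 69.9   7.3 -37.9 109.9   5.   64.3 -44.8] [ 0.36963645 -0.28781441  0.27961668] [-1.79981950e+02 -3.66690824e-02  1.52316772e+01]
```

```bash
python3 - <<'E'
from rel import *
B=down(73.6,-20)
# grasp point offset: TCP = g + 0.019*z_tool
g=np.array([.537,.379,.0265]); zt=B.apply([0,0,1]); tcp=g+.019*zt; print("grasp tcp",tcp, "pre",tcp-.12*zt)
go([([.42,-.1,.27],down(15)),([.44,.05,.27],down(15)),([.45,.2,.25],down(30)),([.49,.32,.22],down(50,-10)),(tcp-.12*zt,B)])
E
```

```text
grasp tcp [0.53516524 0.37276601 0.00864584] pre [0.54675321 0.41213858 0.12140895]
xyz [0.0979, -0.168, 0.0097] ang [-0.0003, -0.0006, 0.004] deg 0.2
xyz [0.1566, -0.3075, 0.0098] ang [-0.0003, -0.0006, 0.004] deg 0.2
xyz [0.2057, -0.4496, 0.0299] ang [-0.0002, -0.0007, -0.2578] deg 14.8
xyz [0.2758, -0.5548, 0.06] ang [-0.0531, -0.1699, -0.6053] deg 36.1
xyz [0.3547, -0.6288, 0.1586] ang [-0.1777, -0.319, -1.008] deg 61.4
```

Emit:
apply_moves --steps '[{"xyz":[0.033,-0.056,0.004],"angular":[0,0,0],"fingers":-1},{"xyz":[0.066,-0.112,0.008],"angular":[0,0,0],"fingers":-1},{"xyz":[0.098,-0.168,0.01],"angular":[0,0,0],"fingers":-1},{"xyz":[0.118,-0.215,0.01],"angular":[0,0,0],"fingers":-1},{"xyz":[0.138,-0.262,0.01],"angular":[0,0,0],"fingers":-1},{"xyz":[0.157,-0.308,0.01],"angular":[0,0,-0.02],"fingers":-1},{"xyz":[0.173,-0.355,0.017],"angular":[0,0,-0.1],"fingers":-1},{"xyz":[0.19,-0.402,0.024],"angular":[0,0,-0.18],"fingers":-1},{"xyz":[0.206,-0.45,0.03],"angular":[0,0,-0.26],"fingers":-1},{"xyz":[0.229,-0.485,0.04],"angular":[-0.018,-0.056,-0.375],"fingers":-1},{"xyz":[0.252,-0.52,0.05],"angular":[-0.036,-0.112,-0.49],"fingers":-1},{"xyz":[0.276,-0.555,0.06],"angular":[-0.053,-0.17,-0.605],"fingers":-1},{"xyz":[0.3,-0.58,0.06],"angular":[-0.094,-0.22,-0.74],"fingers":-1},{"xyz":[0.328,-0.605,0.06],"angular":[-0.136,-0.27,-0.875],"fingers":-1},{"xyz":[0.355,-0.629,0.08],"angular":[-0.178,-0.319,-1.008],"fingers":-1},{"xyz":[0.355,-0.629,0.12],"angular":[-0.178,-0.319,-1.008],"fingers":-1},{"xyz":[0.355,-0.629,0.158],"angular":[-0.178,-0.319,-1.008],"fingers":-1},{"xyz":[0.355,-0.629,0.158],"angular":[-0.178,-0.319,-1.008],"fingers":-1}]'

```text
time: 3.35
position: [0.5455, 0.4079, 0.1176]
orientation: [-179.8, 20.4, 73.6]
ft_force: [-0.0, 0.2, -0.1]
gripper_width: 0.0918
```

```bash
python3 - <<'E'
from rel import *
s=ctrl.sense();print(s['qpos'].round(1),s['position'],s['orientation'])
B=down(73.6,-20); zt=B.apply([0,0,1]); tcp=np.array([.5352,.3728,.0086])
go([(tcp-.06*zt,B),(tcp-.02*zt,B),(tcp,B)])
for n in("scene","top"):
    p,d=camera(n); cv2.imwrite(f"pics/{n}1.png",p)
    c=p[150:300,130:330] if n=="scene" else p[150:280,120:300]; cv2.imwrite(f"pics/{n}1c.png",cv2.resize(c,None,fx=4,fy=4,interpolation=cv2.INTER_CUBIC))
E
```

```text
[-18.3  57.8 -50.8  69.8  45.4  91.8 -85.1] [0.5455034  0.40787811 0.11755906] [-179.77813713   20.41937972   73.60665631]
xyz [0.0033, 0.0002, 0.0549] ang [-0.0038, 0.0073, 0.0001] deg 0.5
xyz [0.0036, 0.0004, 0.0949] ang [-0.0038, 0.0073, 0.0001] deg 0.5
xyz [0.0038, 0.0005, 0.1149] ang [-0.0038, 0.0073, 0.0001] deg 0.5
```

View pics/top1c.png

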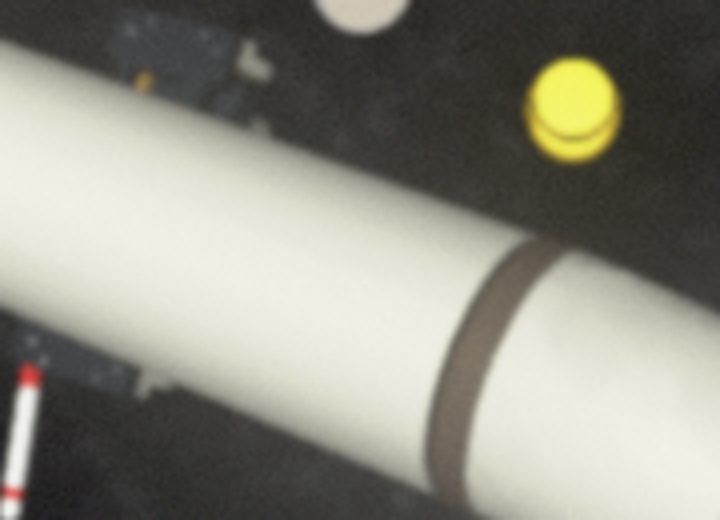

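View pics/scene1c.png

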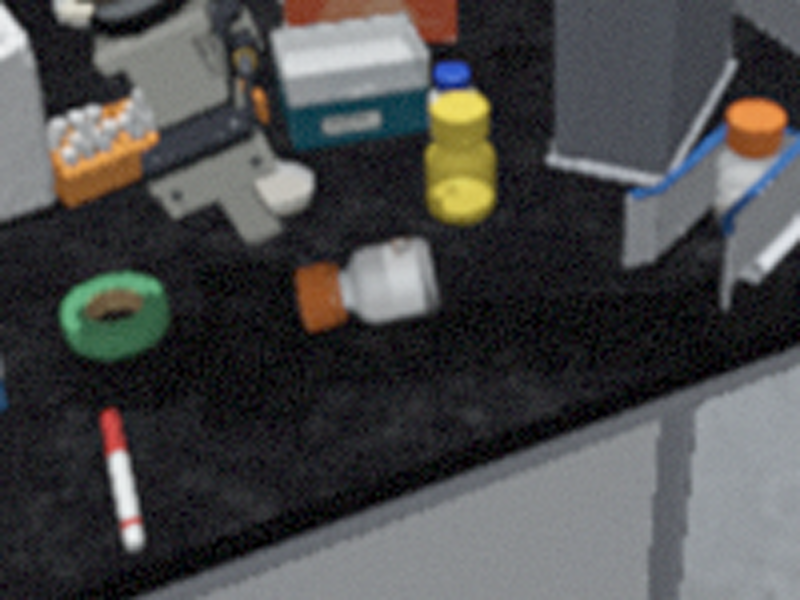

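Emit:
apply_moves --steps '[{"xyz":[0.003,0,0.03],"angular":[-0.004,0.007,0],"fingers":-1},{"xyz":[0.003,0,0.06],"angular":[-0.004,0.007,0],"fingers":-1},{"xyz":[0.004,0,0.085],"angular":[-0.004,0.007,0],"fingers":-1},{"xyz":[0.004,0,0.1],"angular":[-0.004,0.007,0],"fingers":-1},{"xyz":[0.004,0,0.11],"angular":[-0.004,0.007,0],"fingers":-1},{"xyz":[0.004,0,0.112],"angular":[-0.004,0.007,0],"fingers":-1},{"xyz":[0.004,0,0.112],"angular":[-0.004,0.007,0],"fingers":-1}]'

```text
time: 4.32
position: [0.5374, 0.3773, 0.0157]
orientation: [179.8, 19.6, 73.5]
ft_force: [0.7, -0.3, 0.8]
gripper_width: 0.0915
```

```bash
python3 - <<'E'
from rel import *
s=ctrl.sense();print(s['position'],s['orientation'],s['ft_force'])
B=down(73.6,-20)
go([([.5352,.3728,.0086],B)])
p,d=camera("scene"); c=p[180:260,170:290]; cv2.imwrite("pics/scene2c.png",cv2.resize(c,None,fx=6,fy=6,interpolation=cv2.INTER_CUBIC))
E
```

```text
[0.53740034 0.37725921 0.0157287 ] [179.76394954  19.58732244  73.49308535] [ 0.72054565 -0.34177485  0.75970878]
xyz [-0.0022, -0.0009, 0.0084] ang [0.0035, -0.0072, -0.0018] deg 0.5
```

View pics/scene2c.png

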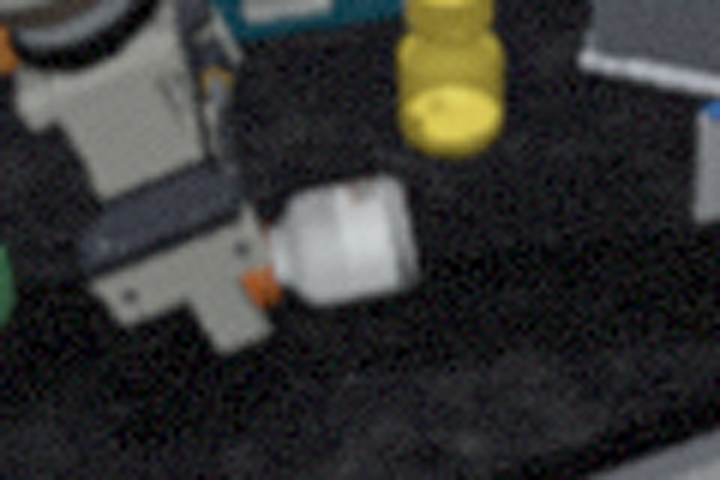

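Emit:
apply_moves --steps '[{"xyz":[-0.002,-0.001,0.004],"angular":[0,0,0],"fingers":-1},{"xyz":[-0.002,-0.001,0.007],"angular":[0,0,0],"fingers":-1},{"xyz":[-0.002,-0.001,0.007],"angular":[0,0,0],"fingers":-0.5},{"xyz":[-0.002,-0.001,0.007],"angular":[0,0,0],"fingers":-0.2},{"xyz":[-0.002,-0.001,0.007],"angular":[0,0,0],"fingers":0},{"xyz":[-0.002,-0.001,0.007],"angular":[0,0,0],"fingers":0.1},{"xyz":[-0.002,-0.001,0.007],"angular":[0,0,0],"fingers":0.3},{"xyz":[-0.002,-0.001,0.007],"angular":[0,0,0],"fingers":1},{"xyz":[-0.002,-0.001,0.007],"angular":[0,0,0],"fingers":1},{"xyz":[-0.002,-0.001,0.007],"angular":[0,0,0],"fingers":1},{"xyz":[-0.002,-0.001,0.007],"angular":[0,0,0],"fingers":1}]'

```text
time: 5.75
position: [0.5351, 0.3729, 0.0093]
orientation: [179.8, 19.6, 73.5]
ft_force: [-0.5, -0.1, 0.4]
gripper_width: 0.0434
```

```bash
python3 - <<'E'
from rel import *
s=ctrl.sense();print(s['qpos'].round(1),s['position'],s['orientation'],s['ft_force'],s['gripper_width'])
p,d=camera("scene"); c=p[180:260,170:290]; cv2.imwrite("pics/scene3c.png",cv2.resize(c,None,fx=6,fy=6,interpolation=cv2.INTER_CUBIC))
R0=Rt(s["orientation"])
# measure bottle axis in tool frame assumption, plan lift and rotation
p0=s["position"]; g=p0-.019*R0.apply([0,0,1]); print("g",g)
for th,yaw in((-20,73.6),(10,70),(40,55),(73,40)):
    B=down(yaw,th); z=B.apply([0,0,1]); G=np.array([.53,.37,.15]); print(th,yaw); go([(G+.019*z,B)])
E
```

```text
[-15.4  61.9 -48.4  78.4  49.4  81.  -88.7] [0.53511475 0.37292299 0.00926069] [179.77524843  19.63495436  73.48927338] [-0.52680637 -0.10592093  0.40789056] 0.04335801654791842
g [0.53685772 0.37906537 0.02715575]
-20 73.6
xyz [-0.0514, -0.0036, -0.1122] ang [0.0032, -0.0064, -0.0019] deg 0.4
10 70
xyz [-0.0419, -0.0034, -0.1146] ang [0.009, 0.5169, 0.0623] deg 29.8
40 55
xyz [-0.0355, 0.0003, -0.1213] ang [-0.0562, 1.0308, 0.3343] deg 62.2
73 40
xyz [-0.0352, 0.0064, -0.131] ang [-0.2896, 1.5649, 0.5851] deg 97.2
```

View pics/scene3c.png

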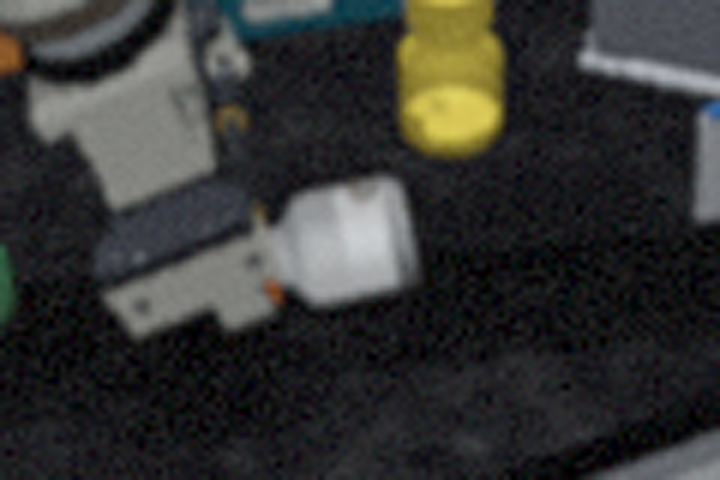

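Emit:
apply_moves --steps '[{"xyz":[-0.005,0,-0.011],"angular":[0,0,0],"fingers":1},{"xyz":[-0.013,-0.001,-0.028],"angular":[0,0,0],"fingers":1},{"xyz":[-0.022,-0.002,-0.05],"angular":[0,0,0],"fingers":1},{"xyz":[-0.033,-0.003,-0.073],"angular":[0,0,0],"fingers":1},{"xyz":[-0.044,-0.003,-0.096],"angular":[0,0,0],"fingers":1},{"xyz":[-0.051,-0.004,-0.112],"angular":[0,0,0],"fingers":1},{"xyz":[-0.051,-0.004,-0.112],"angular":[0,0,0],"fingers":1}]'

```text
time: 6.68
position: [0.5285, 0.3649, 0.1339]
orientation: [179.7, 19.5, 73.4]
ft_force: [0.4, -0.2, -1.4]
gripper_width: 0.0435
```

```bash
python3 - <<'E'
from rel import *
s=ctrl.sense();print(s['qpos'].round(1),s['position'],s['orientation'],s['ft_force'],s['gripper_width'])
p,d=camera("scene"); c=p[120:260,150:350]; cv2.imwrite("pics/scene4c.png",cv2.resize(c,None,fx=4,fy=4,interpolation=cv2.INTER_CUBIC))
G=np.array([.53,.37,.15])
for i in range(1,17):
    f=i/16; th=-20+93*f; yaw=73.5-35*f
    B=down(yaw,th); z=B.apply([0,0,1]); go([(G+.019*z,B)])
E
```

```text
[-13.   53.  -52.5  78.3  44.4  88.7 -86. ] [0.5284932  0.3648754  0.13388152] [179.66660733  19.4970097   73.44569183] [ 0.42439842 -0.15788087 -1.40085988] 0.043496907128908975
xyz [0.0016, -0.0, 0.0003] ang [0.0157, 0.0943, 0.0362] deg 5.9
xyz [0.0035, -0.0001, 0.0001] ang [0.0231, 0.1956, 0.0741] deg 12.1
xyz [0.0054, 0.0001, -0.0004] ang [0.0267, 0.2967, 0.1129] deg 18.3
xyz [0.0072, 0.0003, -0.0011] ang [0.0265, 0.3976, 0.1525] deg 24.4
xyz [0.0089, 0.0007, -0.0019] ang [0.0223, 0.4982, 0.1927] deg 30.6
xyz [0.0104, 0.0013, -0.0029] ang [0.0142, 0.5984, 0.2332] deg 36.8
xyz [0.0119, 0.0019, -0.004] ang [0.002, 0.6982, 0.2739] deg 43.0
xyz [0.0131, 0.0027, -0.0053] ang [-0.0143, 0.7974, 0.3145] deg 49.1
xyz [0.0142, 0.0036, -0.0066] ang [-0.0349, 0.896, 0.3549] deg 55.3
xyz [0.0151, 0.0046, -0.0081] ang [-0.0597, 0.9938, 0.3948] deg 61.4
xyz [0.0157, 0.0056, -0.0097] ang [-0.0888, 1.0908, 0.4341] deg 67.5
xyz [0.0162, 0.0066, -0.0113] ang [-0.1223, 1.1869, 0.4724] deg 73.5
xyz [0.0164, 0.0077, -0.013] ang [-0.1604, 1.2819, 0.5095] deg 79.6
xyz [0.0164, 0.0087, -0.0148] ang [-0.2029, 1.3757, 0.5452] deg 85.6
xyz [0.0161, 0.0097, -0.0165] ang [-0.2501, 1.4682, 0.5792] deg 91.6
xyz [0.0157, 0.0107, -0.0183] ang [-0.302, 1.5593, 0.6112] deg 97.5
```

View pics/scene4c.png

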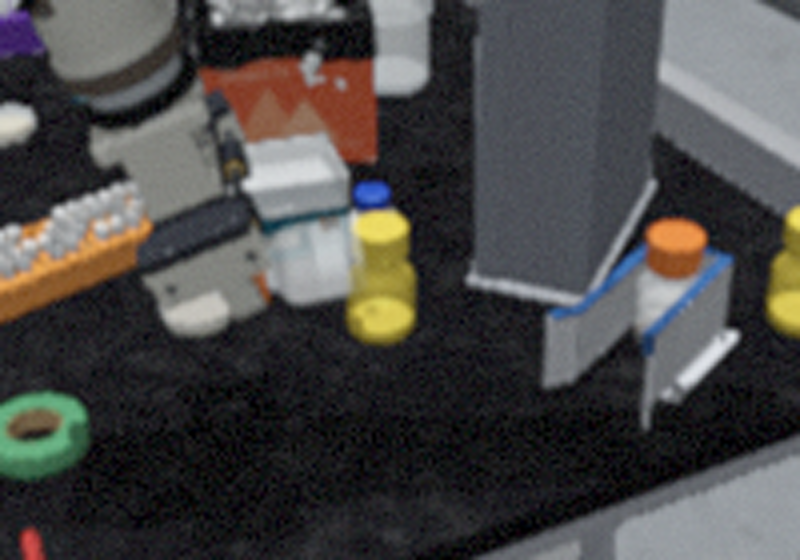

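Emit:
apply_moves --steps '[{"xyz":[0.002,0,0],"angular":[0.016,0.094,0.036],"fingers":1},{"xyz":[0.004,0,0],"angular":[0.023,0.196,0.074],"fingers":1},{"xyz":[0.005,0,0],"angular":[0.027,0.297,0.113],"fingers":1},{"xyz":[0.007,0,-0.001],"angular":[0.027,0.398,0.153],"fingers":1},{"xyz":[0.009,0.001,-0.002],"angular":[0.022,0.498,0.193],"fingers":1},{"xyz":[0.01,0.001,-0.003],"angular":[0.014,0.598,0.233],"fingers":1},{"xyz":[0.012,0.002,-0.004],"angular":[0.002,0.698,0.274],"fingers":1},{"xyz":[0.013,0.003,-0.005],"angular":[-0.014,0.797,0.315],"fingers":1},{"xyz":[0.014,0.004,-0.007],"angular":[-0.035,0.896,0.355],"fingers":1},{"xyz":[0.015,0.005,-0.008],"angular":[-0.06,0.994,0.395],"fingers":1},{"xyz":[0.016,0.006,-0.01],"angular":[-0.089,1.091,0.434],"fingers":1},{"xyz":[0.016,0.007,-0.011],"angular":[-0.122,1.187,0.472],"fingers":1},{"xyz":[0.016,0.008,-0.013],"angular":[-0.16,1.282,0.51],"fingers":1},{"xyz":[0.016,0.009,-0.015],"angular":[-0.203,1.376,0.545],"fingers":1},{"xyz":[0.016,0.01,-0.017],"angular":[-0.25,1.468,0.579],"fingers":1},{"xyz":[0.016,0.011,-0.018],"angular":[-0.302,1.559,0.611],"fingers":1},{"xyz":[0.016,0.011,-0.018],"angular":[-0.302,1.559,0.611],"fingers":1},{"xyz":[0.016,0.011,-0.018],"angular":[-0.302,1.559,0.611],"fingers":1},{"xyz":[0.016,0.011,-0.018],"angular":[-0.302,1.559,0.611],"fingers":1}]'

```text
time: 9.1
position: [0.5546, 0.3635, 0.144]
orientation: [175.8, -71.8, 44.7]
ft_force: [0.0, -0.4, -0.5]
gripper_width: 0.0437
```

```bash
python3 - <<'E'
from rel import *
s=ctrl.sense();print(s['qpos'].round(1),s['position'],s['orientation'],s['ft_force'],s['gripper_width'])
R0=Rt(s["orientation"]); print("zt",R0.as_matrix()[:,2], "g",s["position"]-.019*R0.as_matrix()[:,2])
for n in("scene","top"):
    p,d=camera(n); np.savez(f"pics/{n}5.npz",p=p,d=d); c=p[130:270,170:300] if n=="scene" else p[150:280,120:300]; cv2.imwrite(f"pics/{n}5c.png",cv2.resize(c,None,fx=4,fy=4,interpolation=cv2.INTER_CUBIC))
E
```

```text
[  41.1  116.5  -87.9  138.4  168.5   64.6 -147.4] [0.55459268 0.36352035 0.14403697] [175.82242212 -71.79853662  44.7072213 ] [ 0.02634202 -0.44293598 -0.46464795] 0.0436642511631946
zt [ 0.72460327  0.61473541 -0.31152926] g [0.54082522 0.35184038 0.14995602]
```

View pics/scene5c.png

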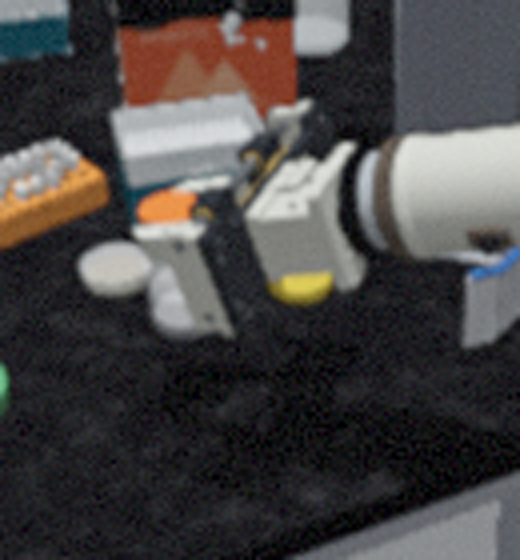

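View pics/top5c.png

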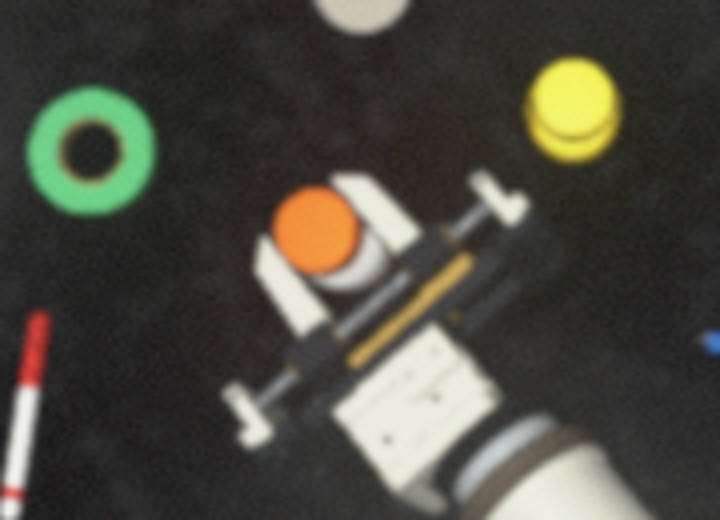

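```bash
python3 - <<'E'
from rel import *
for n in("top","scene"):
    z=np.load(f"pics/{n}5.npz"); cv2.imwrite(f"pics/{n}5full.png",z["p"])
s=ctrl.sense(); M=Rt(s["orientation"]).as_matrix(); print(M.round(3), s["joint_velocities"].round(2), s["effort"].round(1))
E
```

```text
[[ 0.221  0.652  0.725]
 [ 0.219 -0.757  0.615]
 [ 0.95   0.023 -0.31 ]] [-0.08 -0.1  -0.21  0.3   0.41  0.19  0.06] [  0.1 -36.2 -23.8  12.7   4.1  -2.8  -0. ]
```

View pics/top5full.png

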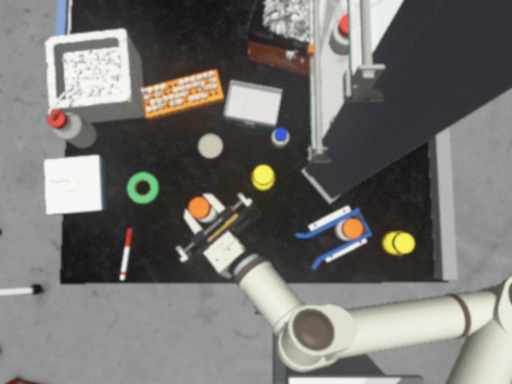

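View pics/scene5full.png

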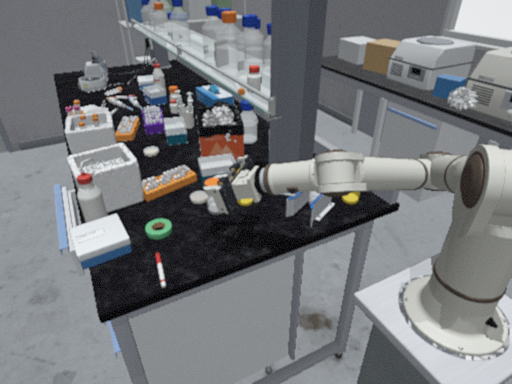

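```bash
cat > fit.py <<'E'
from rel import *
from scipy.optimize import least_squares
S=[([89.96542765,28.75292111,-24.45201029,88.891844,12.65249952,65.22096975,-12.04963248],[.16923815,-.62684627,.22568333],[-179.888,0,15.117]),
([69.9,7.3,-37.9,109.9,5.,64.3,-44.8],[.36963645,-.28781441,.27961668],[-179.98,-.037,15.23]),
([-18.3,57.8,-50.8,69.8,45.4,91.8,-85.1],[.5455034,.40787811,.11755906],[-179.778,20.419,73.607]),
([-15.4,61.9,-48.4,78.4,49.4,81.,-88.7],[.53511475,.37292299,.00926069],[179.775,19.635,73.489]),
([-13.,53.,-52.5,78.3,44.4,88.7,-86.],[.5284932,.3648754,.13388152],[179.667,19.497,73.446]),
([41.1,116.5,-87.9,138.4,168.5,64.6,-147.4],[.55459268,.36352035,.14403697],[175.822,-71.799,44.707])]
try:
    import json; S+=json.load(open("extra.json"))
except Exception: pass
Q=np.radians([s[0] for s in S]); P=np.array([s[1] for s in S]); RR=[Rt(s[2]) for s in S]
AX=[np.array(v,float) for v in ([0,0,1],[0,1,0])]
def fk(par,q,full=False):
    o=par[:8]; L=par[8:].reshape(8,2) # offsets, (x,z) translations
    Rm=R.identity(); p=np.zeros(3)+0; pts=[]
    for i in range(7):
        p=p+Rm.apply([L[i,0] if i else 0,0,L[i,1]]); pts.append(p)
        ax=AX[i%2]; Rm=Rm*R.from_rotvec(ax*(q[i]*SG[i]+o[i]))
    p=p+Rm.apply([L[7,0],0,L[7,1]]); Rm=Rm*R.from_rotvec([0,o[7],0])
    return (p,Rm,pts) if full else (p,Rm)
SG=np.ones(7)
def res(par,w=.02):
    r=[]
    for q,p,Rm in zip(Q,P,RR):
        a,b=fk(par,q); r+=list((a-p)/.003); r+=list((b.inv()*Rm).as_rotvec()/.01)
    r+=list(par[8:]*.5/1); return np.array(r)
E
cat > runfit.py <<'E'
import fit; from fit import *
rng=np.random.default_rng(0); best=[]
import itertools,time
t=time.time()
while time.time()-t<500:
    par=np.concatenate([rng.integers(0,4,8)*np.pi/2,rng.uniform(0,.1,16)]); par[8+1::2]=[.3,0,.35,0,.35,0,0,.2]
    # cheap screening: rotation-only
    fit.SG=np.where(rng.random(7)<.5,-1.,1.)
    def ro(o):
        return np.concatenate([(R.identity()*fk(np.r_[o,par[8:]],q)[1].inv()*Rm).as_rotvec() for q,Rm in zip(Q,RR)])
    a=least_squares(ro,par[:8],max_nfev=15)
    if a.cost>.01: continue
    par[:8]=a.x
    b=least_squares(res,par,max_nfev=60); best.append((b.cost,b.x,fit.SG.copy()))
    print(round(b.cost,3),fit.SG.astype(int),np.degrees(b.x[:8]).round(1)%360,b.x[8:].round(3).tolist(),flush=True)
    if len(best)>=6: break
import pickle; best.sort(key=lambda t:t[0]); pickle.dump(best,open("best.pkl","wb"))
E
timeout 560 python3 runfit.py
```

```text
1.214 [-1 -1  1  1 -1  1 -1] [1.796e+02 1.792e+02 1.806e+02 1.798e+02 3.594e+02 3.595e+02 8.930e+01
 2.000e-01] [-0.0, 0.177, -0.001, 0.177, 0.009, -0.252, 0.018, -0.252, -0.0, 0.237, 0.019, 0.237, -0.008, 0.175, -0.007, 0.175]
1.214 [-1 -1 -1  1 -1  1 -1] [1.796e+02 3.592e+02 1.794e+02 3.598e+02 3.594e+02 3.595e+02 8.930e+01
 2.000e-01] [-0.0, 0.177, -0.001, 0.177, -0.009, 0.252, -0.018, 0.252, -0.0, 0.237, 0.019, 0.237, -0.008, 0.175, -0.007, 0.175]
1.214 [-1 -1  1 -1 -1  1  1] [179.6 179.2   0.6 180.2 179.4 179.5 270.7 180.2] [0.0, 0.177, -0.001, 0.177, 0.009, -0.252, -0.018, -0.252, 0.0, 0.237, 0.019, 0.237, 0.008, -0.175, 0.007, -0.175]
1.214 [-1 -1 -1 -1 -1  1 -1] [1.796e+02 3.592e+02 3.594e+02 2.000e-01 1.794e+02 3.595e+02 8.930e+01
 2.000e-01] [0.0, 0.177, -0.001, 0.177, -0.009, 0.252, 0.018, 0.252, 0.0, 0.237, 0.019, 0.237, -0.008, 0.175, -0.007, 0.175]
1.214 [-1 -1  1 -1 -1 -1 -1] [1.796e+02 1.792e+02 6.000e-01 1.802e+02 3.594e+02 5.000e-01 2.693e+02
 2.000e-01] [-0.0, 0.177, -0.001, 0.177, 0.009, -0.252, -0.018, -0.252, 0.0, 0.237, -0.019, 0.237, 0.008, 0.175, -0.007, 0.175]
1.214 [-1 -1 -1  1  1 -1 -1] [1.796e+02 3.592e+02 1.794e+02 1.798e+02 1.806e+02 1.805e+02 2.693e+02
 2.000e-01] [0.0, 0.177, -0.001, 0.177, -0.009, 0.252, -0.018, 0.252, 0.0, -0.237, 0.019, -0.237, 0.008, 0.175, -0.007, 0.175]
```

```bash
cat > kin.py <<'E'
import pickle, fit
from fit import *
best=pickle.load(open("best.pkl","rb")); _,PAR,fit.SG=best[1]
LO=np.radians([-164.97,-17.58,-87.97,11.32,-80.73,10.89,-147.41]); HI=np.radians([164.97,116.51,89.64,138.91,260.73,115.49,147.41])
def err(q,p,Rm):
    a,b=fk(PAR,q); return np.r_[p-a,(b.inv()*Rm).as_rotvec()] , b
def jac(q):
    J=np.zeros((6,7)); a,b=fk(PAR,q)
    for i in range(7):
        d=q.copy(); d[i]+=1e-5; a2,b2=fk(PAR,d); J[:3,i]=(a2-a)/1e-5; J[3:,i]=(b.inv()*b2).as_rotvec()/1e-5
    return J
def track(q,p,Rm,n=12,lam=.01,clamp=True):
    for _ in range(n):
        e,_b=err(q,p,Rm); J=jac(q); dq=J.T@np.linalg.solve(J@J.T+lam**2*np.eye(6),e); m=np.abs(dq).max(); dq*=min(1,.2/max(m,1e-9)); q=q+dq
        if clamp: q=np.clip(q,LO,HI)
    e,_b=err(q,p,Rm); return q,e
def margin(q): return np.degrees(np.minimum(q-LO,HI-q)).min()
def pose_up(g,psi,th=73.2):
    B=down(psi,th); return np.array(g)+.019*B.apply([0,0,1]),B
E
python3 - <<'E'
from kin import *
for s in S:
    e,_=err(np.radians(s[0]),np.array(s[1]),Rt(s[2])); print("res mm",(e[:3]*1e3).round(1),"deg",np.degrees(e[3:]).round(2))
q=np.radians(S[4][0])
for i in range(1,17):
    f=i/16; p,B=pose_up([.53,.37,.15],73.5-35*f,-20+93*f); q,e=track(q,p,B)
print("sim old",np.degrees(q).round(1),e.round(3))
# static IK feasibility with margin
rng=np.random.default_rng(1)
ql=np.radians(S[4][0]); c=(LO+HI)/2
def ik(p,B,q0):
    f=lambda q: np.r_[err(q,p,B)[0]*[300]*1 if False else err(q,p,B)[0]*np.array([300,300,300,60,60,60.]),.15*(q-q0), 3*np.maximum(0,np.radians(12)-np.minimum(q-LO,HI-q))]
    r=least_squares(f,np.clip(q0,LO+.01,HI-.01),bounds=(LO,HI)); return r.x
for g,psi in (([.43,.42],100),([.43,.42],85),([.43,.42],73),([.45,.42],110),([.5,.42],73),([.5,.42],50),([.65,.42],35),([.45,.35],90),([.42,.35],110)):
    p,B=pose_up(g+[.087],psi); out=[]
    for k in range(6):
        q0=ql if k==0 else rng.uniform(LO,HI); q=ik(p,B,q0); e=err(q,p,B)[0]; out.append((np.linalg.norm(e)>.01,-margin(q),tuple(np.degrees(q).round(0)),k))
    k0=out[0]; out.sort(); print(g,psi,"from lift",k0,"best",out[0])
E
```

```text
res mm [-0.7  0.6  0.1] deg [-0.11  0.25 -0.03]
res mm [-0.7 -0.5  0.1] deg [ 0.17 -0.16 -0.16]
res mm [-1.6 -0.6  0.3] deg [ 0.06  0.07 -0.05]
res mm [ 2.2  1.6 -1.1] deg [-0.08  0.06  0.1 ]
res mm [-0.4 -0.2  0.3] deg [-0.08  0.03  0.02]
res mm [-0.   0.2  0.3] deg [ 0.05 -0.25  0.11]
sim old [  36.8  116.5  -87.9  138.9  173.6   70.  -147.4] [-0.008  0.007 -0.011  0.015 -0.012  0.094]
[0.43, 0.42] 100 from lift (np.False_, np.float64(-11.53813165793572), (np.float64(41.0), np.float64(98.0), np.float64(-76.0), np.float64(113.0), np.float64(32.0), np.float64(27.0), np.float64(-14.0)), 0) best (np.False_, np.float64(-19.066094228991943), (np.float64(22.0), np.float64(66.0), np.float64(-43.0), np.float64(114.0), np.float64(-62.0), np.float64(39.0), np.float64(66.0)), 3)
[0.43, 0.42] 85 from lift (np.False_, np.float64(-8.26977282686142), (np.float64(46.0), np.float64(107.0), np.float64(-79.0), np.float64(124.0), np.float64(93.0), np.float64(19.0), np.float64(-72.0)), 0) best (np.False_, np.float64(-8.26977282686142), (np.float64(46.0), np.float64(107.0), np.float64(-79.0), np.float64(
[... 2098 characters left out ...]
loat64(44.0), np.float64(81.0), np.float64(-60.0), np.float64(119.0), np.float64(-32.0), np.float64(20.0), np.float64(45.0)), 0) best (np.False_, np.float64(-11.811639821030226), (np.float64(32.0), np.float64(65.0), np.float64(-43.0), np.float64(120.0), np.float64(-69.0), np.float64(37.0), np.float64(75.0)), 4)
[0.42, 0.35] 110 from lift (np.False_, np.float64(-11.696205709534784), (np.float64(46.0), np.float64(96.0), np.float64(-76.0), np.float64(108.0), np.float64(24.0), np.float64(45.0), np.float64(-2.0)), 0) best (np.False_, np.float64(-27.37589015757252), (np.float64(18.0), np.float64(59.0), np.float64(-29.0), np.float64(110.0), np.float64(-53.0), np.float64(59.0), np.float64(63.0)), 2)
```

```bash
cat > sim.py <<'E'
from kin import *
def path(q,g0,y0,t0,g1,y1,t1,n):
    mm=99
    for i in range(1,n+1):
        f=i/n; p,B=pose_up(np.array(g0)+(np.array(g1)-g0)*f,y0+(y1-y0)*f,t0+(t1-t0)*f); q,e=track(q,p,B,n=5); mm=min(mm,margin(q))
    return q,e,mm
E
python3 - <<'E'
from sim import *
s=ctrl.sense(); q0=np.radians(s["qpos"]); 
# reverse
q1,e,m=path(q0,[.54,.352,.15],40,72,[.53,.37,.15],73.5,-20,20); print("rev",np.degrees(q1).round(0),np.linalg.norm(e).round(4),round(m,1))
for start,nm in((q1,"fromrev"),(np.radians(S[4][0]),"fromlift")):
  for g,psi in (([.43,.42],100),([.45,.42],110),([.42,.35],110),([.45,.40],120),([.43,.38],130),([.5,.42],100),([.5,.42],120)):
    a,e1,m1=path(start,[.53,.37,.15],73.5,-20,g+[.16],psi,-20,12)
    b,e2,m2=path(a,g+[.16],psi,-20,g+[.16],psi,73.2,16); c,e3,m3=path(b,g+[.16],psi,73.2,g+[.087],psi,73.2,8)
    print(nm,g,psi,np.degrees(a).round(0),np.degrees(c).round(0),[np.linalg.norm(x).round(4) for x in(e1,e2,e3)],round(m1,1),round(m2,1),round(m3,1))
E
```

```text
rev [ -6.  65. -75.  78.  61. 102. -95.] 0.0 0.0
fromrev [0.43, 0.42] 100 [-12.  63. -79.  89.  64. 101. -86.] [ 43. 107. -83. 113.  52.  35. -29.] [np.float64(0.0), np.float64(0.0197), np.float64(0.0)] 9.0 0.0 0.0
fromrev [0.45, 0.42] 110 [-11.  63. -79.  90.  68. 100. -76.] [ 38. 104. -84. 103.  36.  46. -14.] [np.float64(0.0), np.float64(0.0203), np.float64(0.0)] 8.5 0.0 0.0
fromrev [0.42, 0.35] 110 [ -3.  61. -82. 101.  66.  98. -79.] [ 48. 105. -83. 109.  37.  50. -13.] [np.float64(0.0), np.float64(0.0053), np.float64(0.0)] 5.5 0.0 0.5
fromrev [0.45, 0.4] 120 [ -8.  62. -81.  96.  70.  98. -69.] [ 35. 102. -84.  96.  30.  59.  -5.] [np.float64(0.0), np.float64(0.0102), np.float64(0.0)] 6.8 0.0 0.1
fromrev [0.43, 0.38] 130 [ -5.  61. -84. 103.  72.  97. -63.] [ 32. 101. -84.  92.  27.  70.  -1.] [np.float64(0.0), np.float64(0.0038), np.float64(0.0)] 4.2 0.0 0.4
fromrev [0.5, 0.42] 100 [-11.  64. -77.  82.  67. 102. -78.] [ 40. 105. -85. 104.  42.  39. -21.] [np.float64(0.0), np.float64(0.0325), np.float64(0.0)] 10.8 0.0 0.0
fromrev [0.5, 0.42] 120 [ -9.  64. -79.  88.  73.  99. -
[... 571 characters left out ...]
0.0), np.float64(0.0)] 26.3 0.5 1.2
fromlift [0.45, 0.4] 120 [-15.  48. -61.  96.  56.  83. -62.] [ 35. 102. -84.  96.  30.  59.  -5.] [np.float64(0.0), np.float64(0.008), np.float64(0.0)] 26.7 0.0 0.2
fromlift [0.43, 0.38] 130 [-11.  45. -64. 103.  58.  79. -56.] [ 32. 101. -84.  92.  27.  70.  -0.] [np.float64(0.0), np.float64(0.0), np.float64(0.0)] 23.8 0.1 0.6
fromlift [0.5, 0.42] 100 [-18.  52. -56.  82.  52.  88. -71.] [ 40. 104. -84. 104.  41.  38. -20.] [np.float64(0.0), np.float64(0.0097), np.float64(0.0)] 26.4 0.0 0.1
fromlift [0.5, 0.42] 120 [-16.  51. -59.  88.  58.  84. -57.] [ 30. 101. -85.  87.  27.  62.  -3.] [np.float64(0.0), np.float64(0.0108), np.float64(0.0)] 26.5 0.0 0.0
```

```bash
python3 - <<'E'
from sim import *
s=ctrl.sense(); q0=np.radians(s["qpos"]); 
for g,psi in (([.43,.40],75),([.43,.42],100),([.43,.40],110),([.42,.35],110),([.43,.38],130),([.43,.33],110),([.43,.33],90)):
    b,e2,m2=path(q0,[.541,.352,.15],40.3,73.2,g+[.16],psi,73.2,16); c,e3,m3=path(b,g+[.16],psi,73.2,g+[.087],psi,73.2,8)
    pts=fk(PAR,c,True)[2]
    print(g,psi,np.degrees(b).round(0),np.degrees(c).round(0),[np.linalg.norm(x).round(4) for x in(e2,e3)],round(m2,1),round(m3,1),pts[3].round(2),pts[5].round(2))
E
```

```text
[0.43, 0.4] 75 [  46.   95.  -80.  135.  144.   20. -137.] [  48.  103.  -73.  132.  151.   18. -132.] [np.float64(0.0), np.float64(0.0)] 0.0 4.3 [ 0.31 -0.38  0.23] [0.35 0.09 0.18]
[0.43, 0.42] 100 [ 42. 101. -88. 116.  49.  35. -35.] [ 43. 107. -83. 113.  52.  35. -29.] [np.float64(0.0193), np.float64(0.0)] 0.0 0.0 [ 0.33 -0.34  0.19] [0.48 0.11 0.19]
[0.43, 0.4] 110 [ 41. 100. -88. 108.  37.  47. -21.] [ 41. 105. -84. 106.  39.  47. -15.] [np.float64(0.0336), np.float64(0.0)] 0.0 0.0 [ 0.35 -0.34  0.21] [0.53 0.1  0.19]
[0.42, 0.35] 110 [ 47. 100. -88. 111.  35.  51. -19.] [ 48. 105. -83. 109.  38.  51. -13.] [np.float64(0.0242), np.float64(0.0)] 0.0 0.0 [ 0.31 -0.37  0.21] [0.52 0.05 0.19]
[0.43, 0.38] 130 [ 33.  96. -88.  94.  24.  70.  -5.] [ 32. 101. -84.  92.  27.  70.  -1.] [np.float64(0.0084), np.float64(0.0)] 0.0 0.2 [ 0.4  -0.28  0.24] [0.63 0.13 0.19]
[0.43, 0.33] 110 [ 49. 100. -88. 110.  33.  53. -17.] [ 49. 105. -84. 107.  37.  53. -12.] [np.float64(0.0221), np.float64(0.0)] 0.0 0.0 [ 0.3  -0.38  0.21] [0.53 0.03 0.19]
[0.43, 0.33] 90 [ 56.  54. -65. 130.  65.  17. -65.] [ 58. 105. -78. 122.  52.  29. -30.] [np.float64(0.8053), np.float64(0.0)] 0.0 4.1 [ 0.24 -0.42  0.21] [0.42 0.01 0.19]
```

```bash
python3 - <<'E'
from sim import *
s=ctrl.sense(); q0=np.radians(s["qpos"]); 
for g,psi in (([.43,.40],70),([.43,.40],80),([.43,.43],75),([.45,.43],75),([.43,.46],75),([.45,.45],85),([.43,.45],65),([.46,.43],65)):
    b,e2,m2=path(q0,[.541,.352,.15],40.3,73.2,g+[.15],psi,73.2,16); c,e3,m3=path(b,g+[.15],psi,73.2,g+[.087],psi,73.2,8)
    pts=fk(PAR,c,True)[2]
    print(g,psi,np.degrees(b).round(0),np.degrees(c).round(0),[np.linalg.norm(x).round(4) for x in(e2,e3)],round(margin(b),1),round(margin(c),1),round(m3,1),pts[3].round(2),pts[5].round(2))
E
```

```text
[0.43, 0.4] 70 [  47.  102.  -81.  137.  151.   29. -139.] [  49.  109.  -73.  135.  157.   26. -135.] [np.float64(0.0), np.float64(0.0)] 1.4 4.1 1.7 [ 0.3  -0.37  0.18] [0.33 0.1  0.18]
[0.43, 0.4] 80 [  45.   89.  -76.  132.  143.   11. -136.] [  46.   97.  -71.  129.  145.   11. -129.] [np.float64(0.0228), np.float64(0.029)] 0.0 0.0 0.0 [ 0.33 -0.37  0.28] [0.38 0.09 0.18]
[0.43, 0.43] 75 [  42.   98.  -81.  134.  147.   24. -138.] [  44.  105.  -74.  131.  153.   22. -134.] [np.float64(0.0), np.float64(0.0)] 5.4 7.9 5.6 [ 0.34 -0.35  0.21] [0.35 0.12 0.18]
[0.45, 0.43] 75 [  42.   97.  -81.  131.  146.   21. -137.] [  43.  104.  -75.  129.  151.   19. -134.] [np.float64(0.0), np.float64(0.0)] 7.4 8.4 8.0 [ 0.34 -0.35  0.22] [0.37 0.12 0.18]
[0.43, 0.46] 75 [  38.  101.  -82.  132.  148.   27. -138.] [  39.  108.  -76.  130.  154.   25. -135.] [np.float64(0.0), np.float64(0.0)] 5.6 9.0 6.4 [ 0.36 -0.32  0.19] [0.35 0.15 0.18]
[0.45, 0.45] 85 [  37.   85.  -75.  124.  136.   11. -132.] [ 38.  94. -72. 121. 112.  11. -99.] [np.float64(0.1425), np.float64(0.1105)] 0.0 0.0 0.0 [ 0.39 -0.32  0.31] [0.42 0.13 0.18]
[0.43, 0.45] 65 [  37.  110.  -85.  138.  158.   44. -143.] [  41.  117.  -76.  135.  166.   40. -140.] [np.float64(0.0), np.float64(0.002)] 1.3 0.0 0.0 [ 0.32 -0.31  0.12] [0.3  0.16 0.19]
[0.46, 0.43] 65 [  41.  107.  -84.  135.  155.   38. -141.] [  44.  114.  -77.  133.  162.   35. -138.] [np.float64(0.0), np.float64(0.0)] 3.6 2.8 2.8 [ 0.32 -0.33  0.14] [0.33 0.14 0.19]
```

```bash
python3 - <<'E'
from sim import *
for i in (2,4,6,8):
    f=i/8; p,B=pose_up(np.array([.541,.352,.15])+(np.array([.45,.43,.15])-[.541,.352,.15])*f,40.3+(75-40.3)*f,72+1.6*f); go([(p,B)])
E
```

```text
xyz [-0.001, -0.0323, -0.0044] ang [0.1439, 0.0102, -0.0219] deg 8.4
xyz [-0.0017, -0.0646, -0.0095] ang [0.2882, 0.0188, -0.0674] deg 17.0
xyz [-0.0026, -0.0968, -0.015] ang [0.4329, 0.0273, -0.112] deg 25.7
xyz [-0.0036, -0.1288, -0.0208] ang [0.5778, 0.0356, -0.1556] deg 34.3
```

Emit:
apply_moves --steps '[{"xyz":[0,-0.016,-0.002],"angular":[0.072,0.005,-0.01],"fingers":1},{"xyz":[-0.001,-0.032,-0.004],"angular":[0.144,0.01,-0.022],"fingers":1},{"xyz":[-0.001,-0.048,-0.007],"angular":[0.216,0.014,-0.045],"fingers":1},{"xyz":[-0.002,-0.065,-0.01],"angular":[0.288,0.019,-0.067],"fingers":1},{"xyz":[-0.002,-0.081,-0.012],"angular":[0.36,0.023,-0.09],"fingers":1},{"xyz":[-0.003,-0.097,-0.015],"angular":[0.433,0.027,-0.112],"fingers":1},{"xyz":[-0.003,-0.113,-0.018],"angular":[0.505,0.031,-0.134],"fingers":1},{"xyz":[-0.004,-0.129,-0.021],"angular":[0.578,0.036,-0.156],"fingers":1},{"xyz":[-0.004,-0.129,-0.021],"angular":[0.578,0.036,-0.156],"fingers":1},{"xyz":[-0.004,-0.129,-0.021],"angular":[0.578,0.036,-0.156],"fingers":1}]'

```text
time: 10.45
position: [0.4545, 0.4472, 0.1449]
orientation: [179.5, -73.6, 75.5]
ft_force: [0.1, 0.0, -2.1]
gripper_width: 0.0435
```

```bash
python3 - <<'E'
from sim import *
s=ctrl.sense();print(s['qpos'].round(1),s['joint_velocities'].round(1),s['ft_force'].round(1),s['gripper_width'])
R0=Rt(s["orientation"]); M=R0.as_matrix(); print(M.round(3), "g",s["position"]-.019*M[:,2])
p,B=pose_up([.45,.43,.15],75,73.6); go([(p,B)])
for n in("scene","top"):
    p,d=camera(n); np.savez(f"pics/{n}6.npz",p=p,d=d); c=p[150:270,150:300] if n=="scene" else p[150:300,120:320]; cv2.imwrite(f"pics/{n}6c.png",cv2.resize(c,None,fx=4,fy=4,interpolation=cv2.INTER_CUBIC))
E
```

```text
[  44.1   97.7  -79.9  131.2  144.6   19.  -134.2] [ 0.3  0.7 -0.2  0.4 -0.1 -0.3  0.1] [ 0.1  0.  -2.1] 0.04351257387598909
[[ 0.071  0.966  0.25 ]
 [ 0.273 -0.26   0.926]
 [ 0.96   0.003 -0.282]] g [0.44977006 0.4295625  0.15022565]
xyz [-0.0001, 0.0001, 0.0005] ang [0.0017, -0.0007, 0.0022] deg 0.2
```

View pics/scene6c.png

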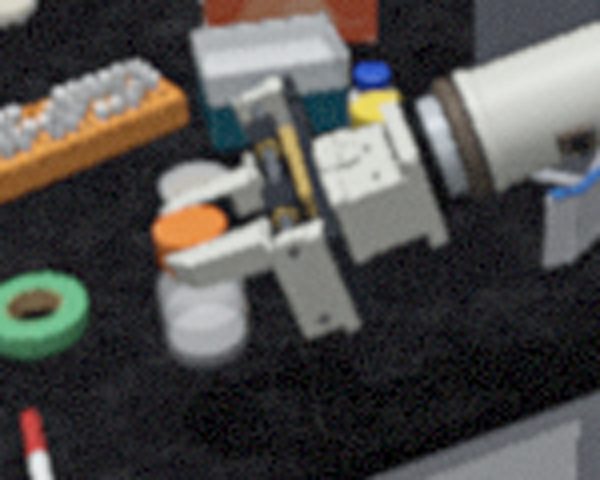

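View pics/top6c.png

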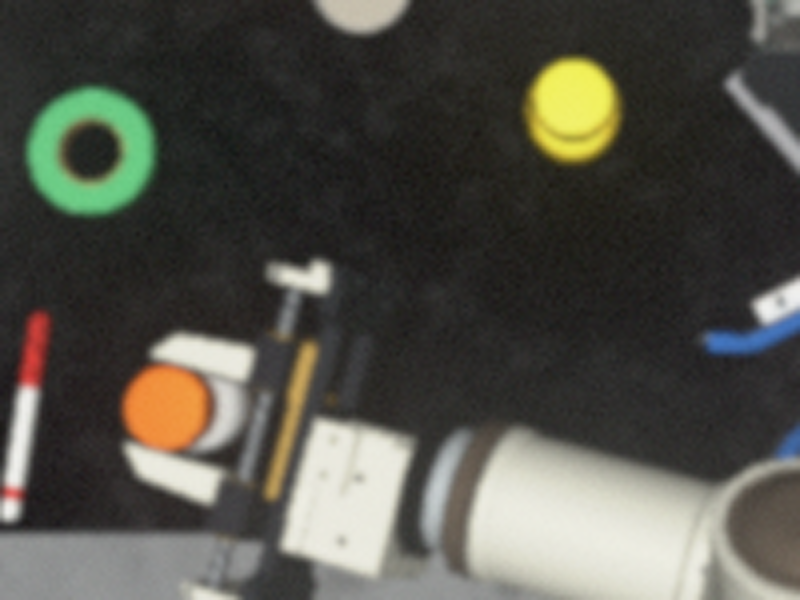

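```bash
python3 - <<'E'
from meas import *
z=np.load("pics/top6.npz"); p,d=z["p"],z["d"]; W=cloud("top",d)
m=cv2.erode(omask(p,(145,230,180,275)),np.ones((3,3),np.uint8)); q=W[(m>0)&(d>0)]; q=q[np.abs(q[:,2]-np.median(q[:,2]))<.01]
c=q.mean(0); n=np.linalg.svd(q-c)[2][2]; n*=np.sign(n[2]); print("cap top",c,len(q),"normal",n,"tilt",np.degrees(np.arccos(n[2])))
m=omask(p,(145,230,180,275)); cc=max(cv2.findContours(m,0,2)[0],key=cv2.contourArea); (u,v),r=cv2.minEnclosingCircle(cc); print((u,v,r),onz("top",u,v,.162))
C=onz("top",u,v,.162)
for tz in (0,): 
  for off in ((0,0),(.01,0),(-.01,0),(0,.01),(0,-.01)):
    b=np.array([C[0]+off[0],C[1]+off[1],.063]); print(off,"base proj scene",proj("scene",b).round(1),"top",proj("top",b).round(1))
print("cap proj scene",proj("scene",C).round(1))
E
```

```text
cap top [0.44978813 0.43268456 0.16378365] 298 normal [-0.02128575  0.04229196  0.99887852] tilt 2.713770703609071
(161.00515747070312, 251.34536743164062, 11.492621421813965) [0.4498558  0.43353127 0.162     ]
(0, 0) base proj scene [200.3 236. ] top [170.2 250.6]
(0.01, 0) base proj scene [199.  233.8] top [170.2 246.2]
(-0.01, 0) base proj scene [201.7 238.2] top [170.1 254.9]
(0, 0.01) base proj scene [196.8 237.1] top [165.9 250.6]
(0, -0.01) base proj scene [203.9 234.8] top [174.4 250.5]
cap proj scene [196.9 205.6]
```

Emit:
apply_moves --steps '[{"xyz":[-0.01,0,0.003],"angular":[0,0.02,0],"fingers":1},{"xyz":[-0.022,0,0.006],"angular":[0,0.042,0],"fingers":1},{"xyz":[-0.034,0,0.01],"angular":[0,0.042,0],"fingers":1},{"xyz":[-0.044,0,0.013],"angular":[0,0.042,0],"fingers":1},{"xyz":[-0.051,0,0.015],"angular":[0,0.042,0],"fingers":1},{"xyz":[-0.055,0,0.016],"angular":[0,0.042,0],"fingers":1},{"xyz":[-0.055,0,0.016],"angular":[0,0.042,0],"fingers":1},{"xyz":[-0.055,0,0.016],"angular":[0,0.042,0],"fingers":1}]'

```text
time: 11.55
position: [0.4546, 0.4471, 0.0884]
orientation: [179.2, -76.1, 75.8]
ft_force: [0.2, -0.9, -1.3]
gripper_width: 0.0436
```

```bash
cat > st.py <<'E'
from rel import *
s=ctrl.sense();print(s['time'],s['qpos'].round(1),s['ft_force'].round(1),s['gripper_width'])
R0=Rt(s["orientation"]); M=R0.as_matrix(); print(M.round(3), "p",s["position"].round(4),"g",(s["position"]-.019*M[:,2]).round(4))
E
python3 st.py; python3 - <<'E'
from meas import *
for n in("scene","top"):
    p,d=camera(n); np.savez(f"pics/{n}7.npz",p=p,d=d); c=p[180:270,160:260] if n=="scene" else p[200:290,130:230]; cv2.imwrite(f"pics/{n}7c.png",cv2.resize(c,None,fx=6,fy=6,interpolation=cv2.INTER_CUBIC))
W=cloud("top",d); m=cv2.erode(omask(p,(145,230,180,275)),np.ones((3,3),np.uint8)); q=W[(m>0)&(d>0)]; q=q[np.abs(q[:,2]-np.median(q[:,2]))<.01]
c=q.mean(0); n=np.linalg.svd(q-c)[2][2]; n*=np.sign(n[2]); print("cap top",c,len(q),"normal",n)
E
```

```text
11.55 [  46.5  106.4  -73.7  128.3  151.3   15.2 -129.5] [ 0.2 -0.9 -1.3] 0.04364400756096709
[[ 0.059  0.966  0.252]
 [ 0.233 -0.259  0.938]
 [ 0.971  0.003 -0.24 ]] p [0.4546 0.4471 0.0884] g [0.4499 0.4292 0.093 ]
cap top [0.44987789 0.43245358 0.10631482] 268 normal [-0.00451651  0.01647129  0.99985414]
```

View pics/scene7c.png

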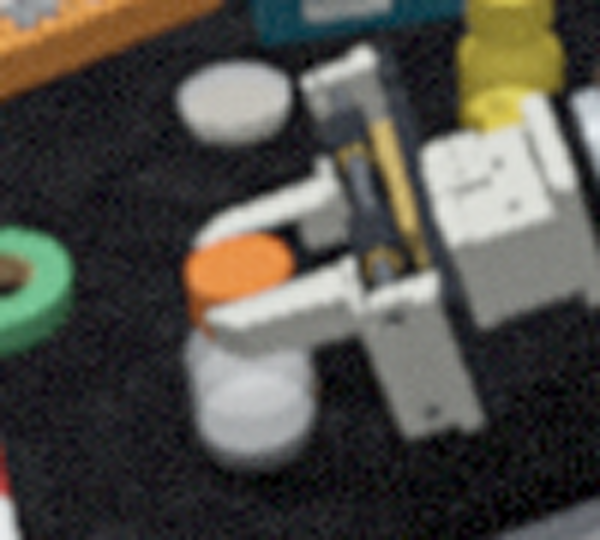

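Emit:
apply_moves --steps '[{"xyz":[-0.002,0,0.0005],"angular":[0,0,0],"fingers":1},{"xyz":[-0.004,0,0.001],"angular":[0,0,0],"fingers":1},{"xyz":[-0.004,0,0.001],"angular":[0,0,0],"fingers":1}]'

```text
time: 12.02
position: [0.4547, 0.447, 0.0835]
orientation: [179.4, -76.1, 75.6]
ft_force: [-1.0, -0.3, -1.5]
gripper_width: 0.0434
```

```bash
python3 st.py
```

```text
12.025 [  46.6  106.9  -73.2  128.1  151.5   15.  -129.2] [-1.  -0.3 -1.5] 0.04343592992246623
[[ 0.06   0.966  0.252]
 [ 0.233 -0.259  0.937]
 [ 0.971  0.003 -0.241]] p [0.4547 0.447  0.0835] g [0.4499 0.4292 0.0881]
```

Emit:
apply_moves --steps '[{"xyz":[-0.001,0,0.0002],"angular":[0,0,0],"fingers":1},{"xyz":[-0.001,0,0.0002],"angular":[0,0,0],"fingers":1}]'

```text
time: 12.28
position: [0.4546, 0.447, 0.0827]
orientation: [179.3, -76.1, 75.6]
ft_force: [-0.5, 0.7, -0.8]
gripper_width: 0.0431
```

Emit:
apply_moves --steps '[{"xyz":[-0.001,0,0.0002],"angular":[0,0,0],"fingers":1},{"xyz":[-0.001,0,0.0002],"angular":[0,0,0],"fingers":1}]'

```text
time: 12.52
position: [0.4546, 0.447, 0.0821]
orientation: [179.3, -76.1, 75.7]
ft_force: [0.5, -0.6, -0.3]
gripper_width: 0.0433
```

Emit:
apply_moves --steps '[{"xyz":[-0.001,0,0.0002],"angular":[0,0,0],"fingers":1},{"xyz":[-0.001,0,0.0002],"angular":[0,0,0],"fingers":1}]'

```text
time: 12.78
position: [0.4546, 0.4471, 0.082]
orientation: [179.1, -76.2, 75.9]
ft_force: [1.1, 0.4, 3.2]
gripper_width: 0.0434
```

```bash
python3 st.py; python3 - <<'E'
from meas import *
for n in("scene","top"):
    p,d=camera(n); np.savez(f"pics/{n}8.npz",p=p,d=d)
W=cloud("top",d); m=cv2.erode(omask(p,(145,230,180,275)),np.ones((3,3),np.uint8)); q=W[(m>0)&(d>0)]; q=q[np.abs(q[:,2]-np.median(q[:,2]))<.01]
c=q.mean(0); n=np.linalg.svd(q-c)[2][2]; n*=np.sign(n[2]); print("cap top",c,len(q),"normal",n)
m=cv2.erode(omask(p,(335,210,375,250)),np.ones((3,3),np.uint8)); q=W[(m>0)&(d>0)]; q=q[np.abs(q[:,2]-np.median(q[:,2]))<.01];print("mate top",q.mean(0))
E
```

```text
12.775 [  46.7  107.1  -73.   127.9  151.7   14.8 -129. ] [1.1 0.4 3.2] 0.043419152553584896
[[ 0.058  0.966  0.252]
 [ 0.231 -0.258  0.938]
 [ 0.971  0.004 -0.238]] p [0.4546 0.4471 0.082 ] g [0.4498 0.4293 0.0865]
cap top [0.45011792 0.43260566 0.09994861] 257 normal [-0.00753153  0.00193488  0.99996977]
mate top [0.49855532 0.01596305 0.09957475]
```

Emit:
apply_moves --steps '[{"xyz":[0,0,0],"angular":[0,0,0],"fingers":0.02},{"xyz":[0,0,0],"angular":[0,0,0],"fingers":-0.1},{"xyz":[0,0,0],"angular":[0,0,0],"fingers":-0.3},{"xyz":[0,0,0],"angular":[0,0,0],"fingers":-0.6},{"xyz":[0,0,0],"angular":[0,0,0],"fingers":-1},{"xyz":[0,0,0],"angular":[0,0,0],"fingers":-1},{"xyz":[0,0,0],"angular":[0,0,0],"fingers":-1}]'

```text
time: 13.75
position: [0.4546, 0.4469, 0.0807]
orientation: [179.3, -76.1, 75.7]
ft_force: [0.3, -0.1, 0.1]
gripper_width: 0.0906
```

```bash
python3 st.py; python3 - <<'E'
from meas import *
for n in("scene","top"):
    p,d=camera(n); np.savez(f"pics/{n}9.npz",p=p,d=d); c=p[180:270,160:260] if n=="scene" else p[200:290,130:230]; cv2.imwrite(f"pics/{n}9c.png",cv2.resize(c,None,fx=6,fy=6,interpolation=cv2.INTER_CUBIC))
E
python3 - <<'E'
from sim import *
s=ctrl.sense(); q0=np.radians(s["qpos"]); R0=Rt(s["orientation"]); p0=s["position"]; z=R0.apply([0,0,1]); q=q0
for i in range(1,11):
    q,e=track(q,p0-z*.01*i,R0,5)
print(np.degrees(q).round(0),e.round(3),margin(q))
p1=p0-z*.1
for i in range(1,9):
    q,e=track(q,p1+[0,0,.012*i],R0,5)
print(np.degrees(q).round(0),e.round(3),margin(q))
E
```

```text
13.75 [  46.7  107.1  -73.   127.9  151.7   14.8 -129. ] [ 0.3 -0.1  0.1] 0.09063518784934041
[[ 0.06   0.966  0.252]
 [ 0.233 -0.259  0.937]
 [ 0.971  0.003 -0.24 ]] p [0.4546 0.4469 0.0807] g [0.4499 0.4291 0.0853]
[  58.   98.  -70.  135.  148.   11. -128.] [-0.01   0.007  0.014  0.034  0.043  0.   ] 0.0
[  57.   87.  -81.  138.  134.   11. -131.] [-0.007  0.004  0.008  0.021  0.025  0.   ] 0.0
```

View pics/top9c.png

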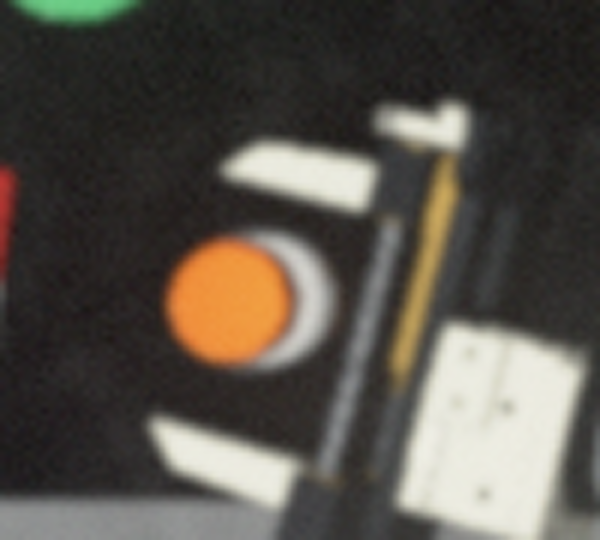

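```bash
python3 - <<'E'
from sim import *
s=ctrl.sense(); q0=np.radians(s["qpos"]); h=-64.3
for y1 in (75,100,133,43):
    q,e,m=path(q0,[.45,.4295,.0853],75.7,76.1,[.45,.4315,.1],75.7,70,2)
    q,e,m=path(q,[.45,.4315,.1],75.7,70,[.45,.4315,.1],y1,0,14); print(y1,np.degrees(q).round(0),np.linalg.norm(e).round(4),round(m,1))
    # slide to rail
    for y2 in (133,118,-47+180):
        a,e,m=path(q,[.45,.4315,.095],y1,0,[.45,.1315,.095],y2,0,12); b,e2,m2=path(a,[.45,.1315,.095],y2,0,[.473,.067,.095],y2,0,6)
        print("  ",y2,np.degrees(b).round(0),np.linalg.norm(e).round(4),round(m,1),round(m2,1), fk(PAR,b,True)[2][3].round(2))
E
```

```text
75 [  -4.   55.  -66.   97.   55.   67. -101.] 0.0 9.4
   133 [ 46.  56. -81. 120.  63.  68. -22.] 0.0 6.8 6.7 [ 0.28 -0.32  0.63]
   118 [ 45.  54. -79. 119.  61.  66. -36.] 0.0 8.8 8.7 [ 0.28 -0.31  0.64]
   133 [ 46.  56. -81. 120.  63.  68. -22.] 0.0 6.8 6.7 [ 0.28 -0.32  0.63]
100 [ -3.  55. -68.  98.  56.  68. -77.] 0.0 0.0
   133 [ 46.  53. -79. 120.  61.  65. -21.] 0.0 8.9 8.8 [ 0.27 -0.31  0.64]
   118 [ 45.  51. -77. 119.  59.  63. -35.] 0.0 11.1 11.0 [ 0.27 -0.3   0.66]
   133 [ 46.  53. -79. 120.  61.  65. -21.] 0.0 8.9 8.8 [ 0.27 -0.31  0.64]
133 [ -1.  59. -73.  99.  60.  71. -47.] 0.0 0.0
   133 [ 46.  54. -79. 120.  61.  65. -21.] 0.0 8.7 8.6 [ 0.27 -0.31  0.64]
   118 [ 45.  51. -77. 119.  59.  63. -35.] 0.0 10.9 10.8 [ 0.27 -0.3   0.66]
   133 [ 46.  54. -79. 120.  61.  65. -21.] 0.0 8.7 8.6 [ 0.27 -0.31  0.64]
43 [   2.   68.  -83.   97.   69.   81. -140.] 0.0 1.1
   133 [ 48.  64. -88. 120.  69.  77. -26.] 0.0168 0.0 0.0 [ 0.29 -0.36  0.56]
   118 [ 48.  65. -88. 119.  69.  77. -41.] 0.0151 0.0 0.0 [ 0.3  -0.36  0.56]
   133 [ 48.  64. -88. 120.  69.  77. -26.] 0.0168 0.0 0.0 [ 0.29 -0.36  0.56]
```

```bash
python3 - <<'E'
from sim import *
p0=[.4546,.447,.0807]; R0=down(75.7,76.1)
for i in range(0,15):
    f=i/14; p,B=pose_up([.45,.4315,.092+.008*min(1,i/4)],75.7,76.1*(1-f)); go([(p,B)],p0,R0)
E
```

```text
xyz [0.0071, -0.0006, 0.0006] ang [0.0, 0.0, 0.0] deg 0.0
xyz [0.0072, -0.0006, 0.0] ang [0.0, -0.0949, 0.0] deg 5.4
xyz [0.0074, -0.0006, -0.0007] ang [-0.0, -0.1897, 0.0] deg 10.9
xyz [0.0076, -0.0006, -0.0016] ang [0.0, -0.2846, 0.0] deg 16.3
xyz [0.0078, -0.0006, -0.0027] ang [-0.0, -0.3795, 0.0] deg 21.7
xyz [0.0062, -0.0006, -0.0034] ang [0.0, -0.4744, 0.0] deg 27.2
xyz [0.0046, -0.0006, -0.0043] ang [0.0, -0.5692, 0.0] deg 32.6
xyz [0.0031, -0.0006, -0.0054] ang [0.0, -0.6641, -0.0] deg 38.1
xyz [0.0018, -0.0006, -0.0065] ang [-0.0, -0.759, 0.0] deg 43.5
xyz [0.0005, -0.0006, -0.0078] ang [0.0, -0.8538, 0.0] deg 48.9
xyz [-0.0006, -0.0006, -0.0092] ang [0.0, -0.9487, 0.0] deg 54.4
xyz [-0.0016, -0.0006, -0.0108] ang [0.0, -1.0436, 0.0] deg 59.8
xyz [-0.0024, -0.0006, -0.0124] ang [0.0, -1.1385, 0.0] deg 65.2
xyz [-0.0031, -0.0006, -0.014] ang [0.0, -1.2333, 0.0] deg 70.7
xyz [-0.0036, -0.0006, -0.0158] ang [0.0, -1.3282, 0.0] deg 76.1
```

Emit:
apply_moves --steps '[{"xyz":[0.007,0,0.001],"angular":[0,0,0],"fingers":-1},{"xyz":[0.007,0,0],"angular":[0,-0.095,0],"fingers":-1},{"xyz":[0.007,0,-0.001],"angular":[0,-0.19,0],"fingers":-1},{"xyz":[0.008,0,-0.002],"angular":[0,-0.285,0],"fingers":-1},{"xyz":[0.008,0,-0.003],"angular":[0,-0.38,0],"fingers":-1},{"xyz":[0.006,0,-0.003],"angular":[0,-0.474,0],"fingers":-1},{"xyz":[0.005,0,-0.004],"angular":[0,-0.569,0],"fingers":-1},{"xyz":[0.003,0,-0.005],"angular":[0,-0.664,0],"fingers":-1},{"xyz":[0.002,0,-0.007],"angular":[0,-0.759,0],"fingers":-1},{"xyz":[0.001,0,-0.008],"angular":[0,-0.854,0],"fingers":-1},{"xyz":[-0.001,0,-0.009],"angular":[0,-0.949,0],"fingers":-1},{"xyz":[-0.002,0,-0.011],"angular":[0,-1.044,0],"fingers":-1},{"xyz":[-0.002,0,-0.012],"angular":[0,-1.138,0],"fingers":-1},{"xyz":[-0.003,0,-0.014],"angular":[0,-1.233,0],"fingers":-1},{"xyz":[-0.004,0,-0.016],"angular":[0,-1.328,0],"fingers":-1},{"xyz":[-0.004,0,-0.016],"angular":[0,-1.328,0],"fingers":-1},{"xyz":[-0.004,0,-0.016],"angular":[0,-1.328,0],"fingers":-1}]'

```text
time: 15.98
position: [0.4495, 0.4309, 0.0804]
orientation: [179.9, -0.0, 75.1]
ft_force: [0.3, 0.7, 0.1]
gripper_width: 0.0918
```

```bash
python3 st.py; python3 - <<'E'
from meas import *
for n in("scene","top"):
    p,d=camera(n); np.savez(f"pics/{n}10.npz",p=p,d=d); cv2.imwrite(f"pics/{n}10.png",p)
p=np.load("pics/scene10.npz")["p"]; cv2.imwrite("pics/scene10c.png",cv2.resize(p[130:270,140:300],None,fx=4,fy=4,interpolation=cv2.INTER_CUBIC))
E
```

```text
15.975 [  -2.6   54.5  -67.1   98.3   55.    66.6 -101.1] [0.3 0.7 0.1] 0.09184073094807416
[[ 0.258  0.966  0.003]
 [ 0.966 -0.258  0.   ]
 [ 0.001  0.003 -1.   ]] p [0.4495 0.4309 0.0804] g [0.4495 0.4309 0.0994]
```

View pics/scene10c.png

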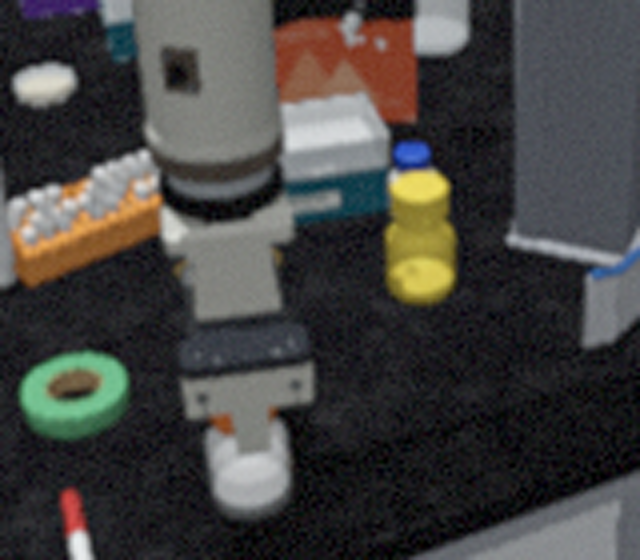

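View pics/top10.png

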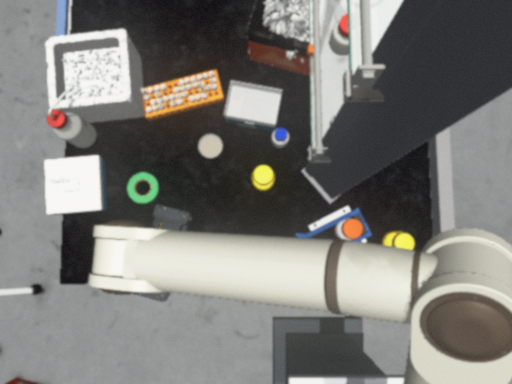

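Emit:
apply_moves --steps '[{"xyz":[0.001,0,0],"angular":[0,0,-0.12],"fingers":-1},{"xyz":[0.001,0,0],"angular":[0,0,-0.25],"fingers":-1},{"xyz":[0.001,0,0],"angular":[0,0,-0.38],"fingers":-1},{"xyz":[0.001,0,0],"angular":[0,0,-0.51],"fingers":-1},{"xyz":[0.001,0,0],"angular":[0,0,-0.64],"fingers":-1},{"xyz":[0.001,0,0],"angular":[0,0,-0.77],"fingers":-1},{"xyz":[0.001,0,0],"angular":[0,0,-0.9],"fingers":-1},{"xyz":[0.001,0,0.002],"angular":[0,0,-1.01],"fingers":-1},{"xyz":[0.001,0,0.004],"angular":[0,0,-1.01],"fingers":-1},{"xyz":[0.001,0,0.004],"angular":[0,0,-1.01],"fingers":-1},{"xyz":[0.001,0,0.004],"angular":[0,0,-1.01],"fingers":-1}]'

```text
time: 17.45
position: [0.4508, 0.4318, 0.0768]
orientation: [179.9, 0.1, 132.8]
ft_force: [-0.6, 0.0, -0.1]
gripper_width: 0.0916
```

```bash
python3 st.py
```

```text
17.45 [ -0.   61.3 -74.9  98.1  62.6  72.9 -47.2] [-0.6  0.  -0.1] 0.09162437978430112
[[-0.679  0.734  0.003]
 [ 0.734  0.679 -0.001]
 [-0.002  0.002 -1.   ]] p [0.4508 0.4318 0.0768] g [0.4507 0.4318 0.0958]
```

Emit:
apply_moves --steps '[{"xyz":[0,0,0],"angular":[0,0,0],"fingers":-0.5},{"xyz":[0,0,0],"angular":[0,0,0],"fingers":-0.2},{"xyz":[0,0,0],"angular":[0,0,0],"fingers":-0.08},{"xyz":[0,0,0],"angular":[0,0,0],"fingers":0},{"xyz":[0,0,0],"angular":[0,0,0],"fingers":0.05},{"xyz":[0,0,0],"angular":[0,0,0],"fingers":0.1},{"xyz":[0,0,0],"angular":[0,0,0],"fingers":0.3},{"xyz":[0,0,0],"angular":[0,0,0],"fingers":1},{"xyz":[0,0,0],"angular":[0,0,0],"fingers":1}]'

```text
time: 18.58
position: [0.4507, 0.432, 0.0768]
orientation: [179.9, 0.1, 132.9]
ft_force: [0.7, 1.0, -0.0]
gripper_width: 0.044
```

```bash
python3 st.py; python3 - <<'E'
from sim import *
p,d=camera("scene"); cv2.imwrite("pics/scene11c.png",cv2.resize(p[160:260,150:250],None,fx=6,fy=6,interpolation=cv2.INTER_CUBIC))
B=down(132.8); z=.0768; ex=np.array([np.cos(np.radians(-64.3)),np.sin(np.radians(-64.3)),0]); O=np.array([.456,.1033,0])
def P(x): return O+ex*x+[0,0,z]
print("mouth",P(-.022),"home",P(.046), "start on axis x",((np.array([.4508,.4318,0])-O)@ex))
go([(P(a),B) for a in(-.10,-.06,-.022,0,.02,.04)])
E
```

```text
18.575 [ -0.   61.4 -74.9  98.1  62.6  72.9 -47.2] [ 0.7  1.  -0. ] 0.04396802470335586
[[-0.68   0.733  0.003]
 [ 0.733  0.68  -0.001]
 [-0.002  0.002 -1.   ]] p [0.4507 0.432  0.0768] g [0.4506 0.432  0.0958]
mouth [0.4464595  0.12312369 0.0768    ] home [0.47594832 0.06185046 0.0768    ] start on axis x -0.2982588287441624
xyz [-0.149, -0.1902, -0.0] ang [0.0017, 0.0023, 0.0011] deg 0.2
xyz [-0.1873, -0.202, 0.0] ang [0.0017, 0.0023, 0.0011] deg 0.2
xyz [-0.2236, -0.2133, 0.0001] ang [0.0017, 0.0023, 0.0011] deg 0.2
xyz [-0.2446, -0.2198, 0.0001] ang [0.0017, 0.0023, 0.0011] deg 0.2
xyz [-0.2637, -0.2257, 0.0002] ang [0.0017, 0.0023, 0.0011] deg 0.2
xyz [-0.2828, -0.2316, 0.0002] ang [0.0017, 0.0023, 0.0011] deg 0.2
```

View pics/scene11c.png

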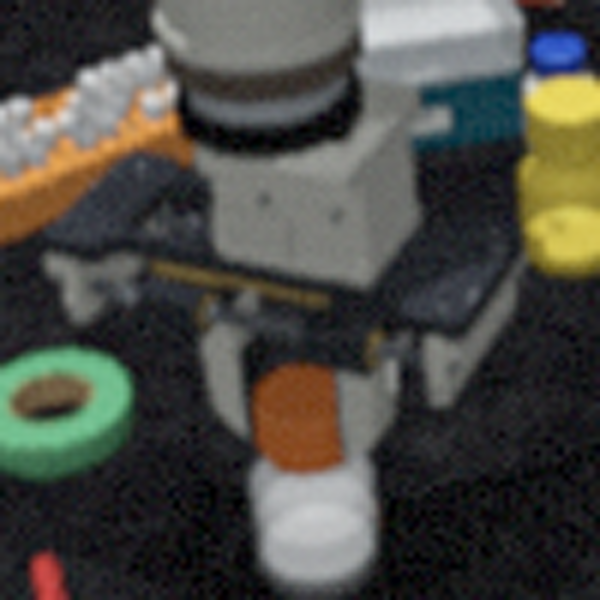

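Emit:
apply_moves --steps '[{"xyz":[-0.006,-0.007,0],"angular":[0,0,0],"fingers":1},{"xyz":[-0.018,-0.023,0],"angular":[0,0,0],"fingers":1},{"xyz":[-0.034,-0.043,0],"angular":[0,0,0],"fingers":1},{"xyz":[-0.05,-0.064,0],"angular":[0,0,0],"fingers":1},{"xyz":[-0.066,-0.084,0],"angular":[0,0,0],"fingers":1},{"xyz":[-0.082,-0.105,0],"angular":[0,0,0],"fingers":1},{"xyz":[-0.098,-0.125,0],"angular":[0,0,0],"fingers":1},{"xyz":[-0.114,-0.146,0],"angular":[0,0,0],"fingers":1},{"xyz":[-0.13,-0.166,0],"angular":[0,0,0],"fingers":1},{"xyz":[-0.142,-0.181,0],"angular":[0,0,0],"fingers":1},{"xyz":[-0.149,-0.19,0],"angular":[0,0,0],"fingers":1},{"xyz":[-0.149,-0.19,0],"angular":[0,0,0],"fingers":1},{"xyz":[-0.149,-0.19,0],"angular":[0,0,0],"fingers":1}]'

```text
time: 20.25
position: [0.4126, 0.1938, 0.0768]
orientation: [179.9, 0.1, 132.9]
ft_force: [0.3, 0.6, -0.1]
gripper_width: 0.0438
```

```bash
cat > rs.py <<'E'
from sim import *
s=ctrl.sense(); ex=np.array([np.cos(np.radians(-64.3)),np.sin(np.radians(-64.3)),0]); ey=np.array([-ex[1],ex[0],0]); O=np.array([.456,.1033,0])
p=s["position"]; print("t",s["time"],"rail x,y mm",((p-O)@ex*1e3).round(1),((p-O)@ey*1e3).round(1),"z",(p[2]*1e3).round(1),"F rail x,y,z",(s["ft_force"]@ex).round(1),(s["ft_force"]@ey).round(1),s["ft_force"][2].round(1),"w",s["gripper_width"],"q",s["qpos"].round(0), "rpy",s["orientation"].round(1))
E
python3 rs.py; python3 - <<'E'
from rel import *
for n in("scene","top"):
    p,d=camera(n); np.savez(f"pics/{n}12.npz",p=p,d=d)
    c=p[150:250,230:370] if n=="scene" else p[170:290,260:420]; cv2.imwrite(f"pics/{n}12c.png",cv2.resize(c,None,fx=5,fy=5,interpolation=cv2.INTER_CUBIC))
E
```

```text
t 20.25 rail x,y mm -100.3 0.2 z 76.8 F rail x,y,z -0.4 0.5 -0.1 w 0.04376761927007213 q [ 32.  55. -82. 122.  62.  67. -39.] rpy [1.799e+02 1.000e-01 1.329e+02]
```

View pics/scene12c.png

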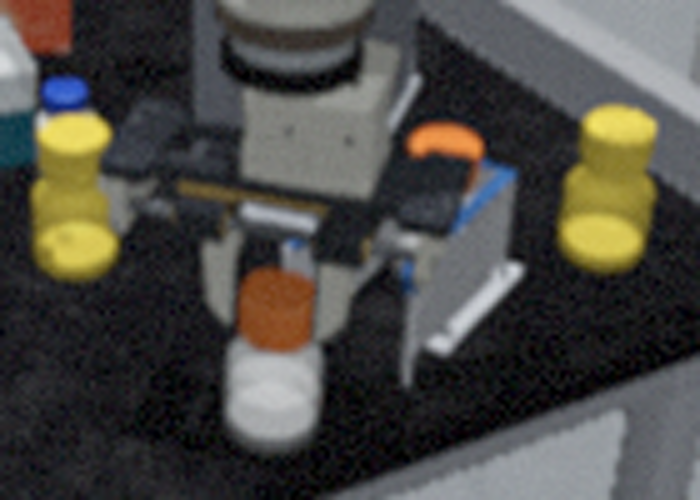

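View pics/top12c.png

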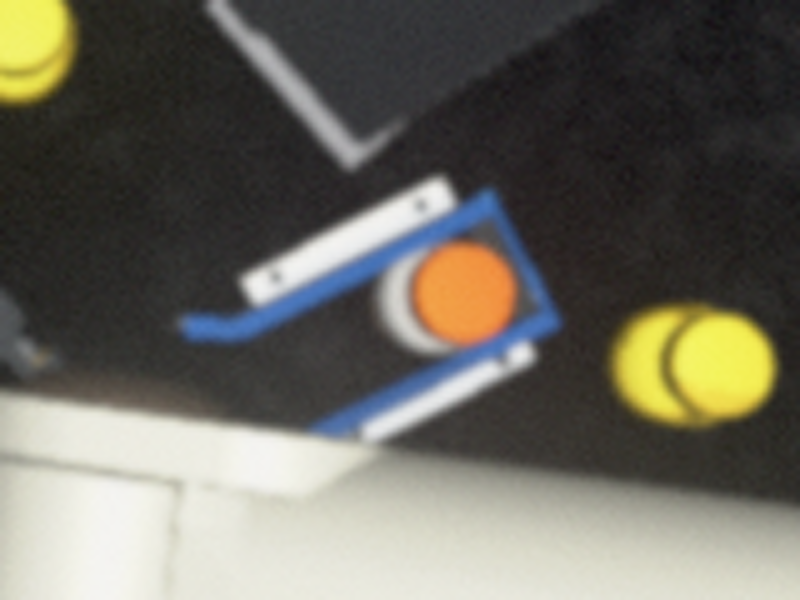

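Emit:
apply_moves --steps '[{"xyz":[-0.012,-0.0037,0],"angular":[0,0,0],"fingers":1},{"xyz":[-0.026,-0.008,0],"angular":[0,0,0],"fingers":1},{"xyz":[-0.04,-0.0124,0],"angular":[0,0,0],"fingers":1},{"xyz":[-0.054,-0.0167,0],"angular":[0,0,0],"fingers":1},{"xyz":[-0.067,-0.0207,0],"angular":[0,0,0],"fingers":1},{"xyz":[-0.077,-0.0238,0],"angular":[0,0,0],"fingers":1},{"xyz":[-0.077,-0.0238,0],"angular":[0,0,0],"fingers":1}]'

```text
time: 21.22
position: [0.4481, 0.12, 0.0769]
orientation: [179.9, 0.1, 132.8]
ft_force: [-0.4, 0.2, -1.1]
gripper_width: 0.0437
```

```bash
python3 rs.py; python3 - <<'E'
from rel import *
for n in("scene","top"):
    p,d=camera(n); np.savez(f"pics/{n}13.npz",p=p,d=d)
    c=p[150:250,260:370] if n=="scene" else p[170:290,260:420]; cv2.imwrite(f"pics/{n}13c.png",cv2.resize(c,None,fx=5,fy=5,interpolation=cv2.INTER_CUBIC))
E
```

```text
t 21.225 rail x,y mm -18.5 0.1 z 76.9 F rail x,y,z -0.4 -0.3 -1.1 w 0.043749093888435314 q [ 41.  56. -83. 121.  63.  68. -29.] rpy [1.799e+02 1.000e-01 1.328e+02]
```

View pics/scene13c.png

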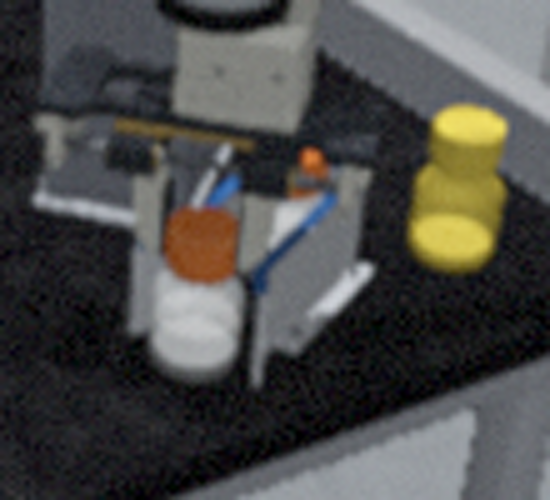

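View pics/top13c.png

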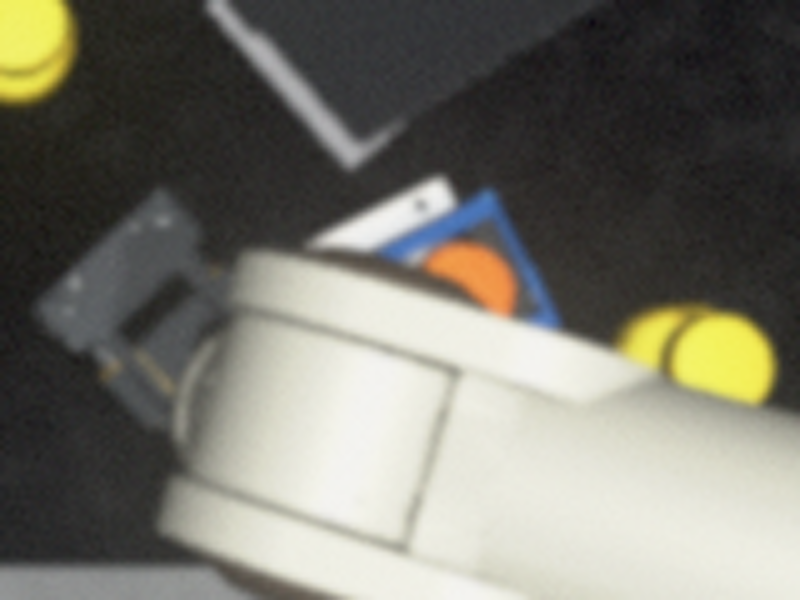

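Emit:
apply_moves --steps '[{"xyz":[-0.0057,-0.0018,0],"angular":[0,0,0],"fingers":1},{"xyz":[-0.0115,-0.0036,0],"angular":[0,0,0],"fingers":1},{"xyz":[-0.0172,-0.0053,0],"angular":[0,0,0],"fingers":1},{"xyz":[-0.023,-0.0071,0],"angular":[0,0,0],"fingers":1},{"xyz":[-0.023,-0.0071,0],"angular":[0,0,0],"fingers":1}]'

```text
time: 21.95
position: [0.4584, 0.0986, 0.0769]
orientation: [179.9, 0.1, 132.8]
ft_force: [-0.8, -0.2, -1.7]
gripper_width: 0.0434
```

```bash
python3 rs.py
```

```text
t 21.95 rail x,y mm 5.3 0.1 z 76.9 F rail x,y,z -0.1 -0.8 -1.7 w 0.04344797182947831 q [ 44.  57. -82. 120.  63.  68. -26.] rpy [1.799e+02 1.000e-01 1.328e+02]
```

Emit:
apply_moves --steps '[{"xyz":[-0.0057,-0.0018,0.0003],"angular":[0,0,0],"fingers":1},{"xyz":[-0.0115,-0.0036,0.0003],"angular":[0,0,0],"fingers":1},{"xyz":[-0.0172,-0.0053,0.0003],"angular":[0,0,0],"fingers":1},{"xyz":[-0.0215,-0.0067,0.0003],"angular":[0,0,0],"fingers":1},{"xyz":[-0.0215,-0.0067,0.0003],"angular":[0,0,0],"fingers":1}]'

```text
time: 22.58
position: [0.4681, 0.0782, 0.0767]
orientation: [179.9, 0.2, 132.8]
ft_force: [0.7, -0.3, 0.3]
gripper_width: 0.0438
```

```bash
python3 rs.py; python3 - <<'E'
from rel import *
for n in("scene","top"):
    p,d=camera(n); np.savez(f"pics/{n}14.npz",p=p,d=d)
    c=p[150:250,260:370] if n=="scene" else p[170:290,260:420]; cv2.imwrite(f"pics/{n}14c.png",cv2.resize(c,None,fx=5,fy=5,interpolation=cv2.INTER_CUBIC))
E
```

```text
t 22.575 rail x,y mm 27.8 -0.0 z 76.7 F rail x,y,z 0.6 0.4 0.3 w 0.04378954665063849 q [ 46.  57. -82. 119.  63.  69. -23.] rpy [179.9   0.2 132.8]
```

View pics/scene14c.png

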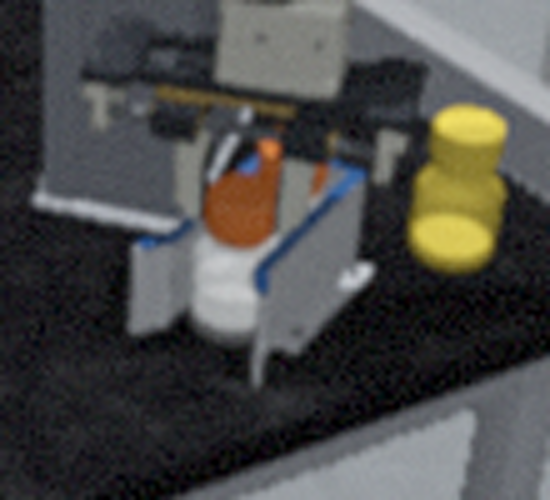

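Emit:
apply_moves --steps '[{"xyz":[-0.003,-0.0009,0],"angular":[0,0,0],"fingers":1},{"xyz":[-0.006,-0.0019,0],"angular":[0,0,0],"fingers":1},{"xyz":[-0.009,-0.0028,0],"angular":[0,0,0],"fingers":1},{"xyz":[-0.011,-0.0034,0],"angular":[0,0,0],"fingers":1},{"xyz":[-0.0125,-0.0039,0],"angular":[0,0,0],"fingers":1},{"xyz":[-0.0125,-0.0039,0],"angular":[0,0,0],"fingers":1}]'

```text
time: 23.42
position: [0.4734, 0.0668, 0.0767]
orientation: [179.9, 0.1, 132.9]
ft_force: [1.3, 0.5, -1.3]
gripper_width: 0.0437
```

```bash
python3 rs.py; python3 - <<'E'
from meas import *
for n in("scene","top"):
    p,d=camera(n); np.savez(f"pics/{n}15.npz",p=p,d=d)
    c=p[160:230,280:360] if n=="scene" else p[200:260,310:390]; cv2.imwrite(f"pics/{n}15c.png",cv2.resize(c,None,fx=8,fy=8,interpolation=cv2.INTER_CUBIC))
E
```

```text
t 23.425 rail x,y mm 40.4 -0.1 z 76.7 F rail x,y,z 0.1 1.4 -1.3 w 0.043684764207916664 q [ 47.  57. -82. 119.  64.  69. -21.] rpy [1.799e+02 1.000e-01 1.329e+02]
```

View pics/scene15c.png

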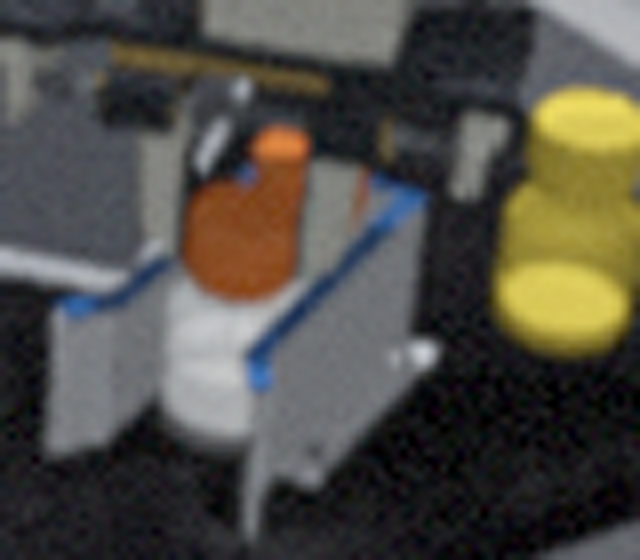

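View pics/top15c.png

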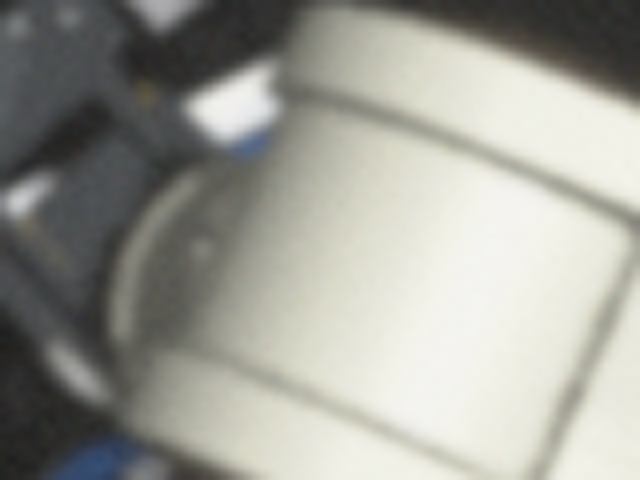

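Emit:
apply_moves --steps '[{"xyz":[-0.001,-0.0003,0],"angular":[0,0,0],"fingers":1},{"xyz":[-0.002,-0.0006,0],"angular":[0,0,0],"fingers":1},{"xyz":[-0.002,-0.0006,0],"angular":[0,0,0],"fingers":1}]'

```text
time: 23.9
position: [0.4743, 0.0654, 0.0768]
orientation: [179.9, 0.1, 132.9]
ft_force: [-0.6, 1.5, 0.0]
gripper_width: 0.0435
```

```bash
python3 rs.py
```

```text
t 23.9 rail x,y mm 42.1 0.1 z 76.8 F rail x,y,z -1.6 0.1 0.0 w 0.04351899142502693 q [ 47.  57. -82. 119.  64.  69. -21.] rpy [1.799e+02 1.000e-01 1.329e+02]
```

Emit:
apply_moves --steps '[{"xyz":[-0.0005,-0.0002,0],"angular":[0,0,0],"fingers":1},{"xyz":[-0.001,-0.0003,0],"angular":[0,0,0],"fingers":1},{"xyz":[-0.001,-0.0003,0],"angular":[0,0,0],"fingers":1}]'

```text
time: 24.28
position: [0.475, 0.0641, 0.0767]
orientation: [179.9, 0.1, 132.9]
ft_force: [-1.2, 1.5, -0.4]
gripper_width: 0.044
```

```bash
python3 rs.py
```

```text
t 24.275 rail x,y mm 43.5 0.1 z 76.7 F rail x,y,z -1.9 -0.5 -0.4 w 0.04404199982731562 q [ 48.  57. -82. 119.  64.  69. -21.] rpy [1.799e+02 1.000e-01 1.329e+02]
```

```bash
python3 - <<'E'
from rel import *
ex=np.array([np.cos(np.radians(-64.3)),np.sin(np.radians(-64.3)),0]);F=[]
for i in range(5):
    p,d=camera("scene"); F.append(ctrl.sense()["ft_force"])
F=np.array(F); print((F@ex).round(1),F[:,2].round(1)); a=np.load("pics/scene15.npz")["p"]
cv2.imwrite("pics/cmp.png",np.hstack([cv2.resize(x[160:230,285:355],None,fx=5,fy=5,interpolation=cv2.INTER_CUBIC) for x in (a,p)]))
E
```

```text
[-1.  -1.9 -0.7 -0.9 -0.5] [-0.5 -0.4 -0.5  0.1  0.4]
```

View pics/cmp.png

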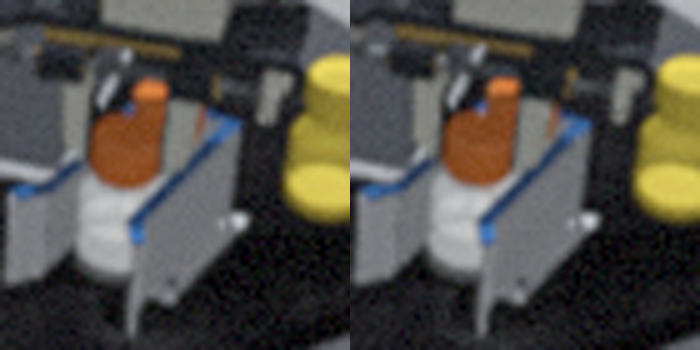

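Emit:
apply_moves --steps '[{"xyz":[0,0,0],"angular":[0,0,0],"fingers":0.03},{"xyz":[0,0,0],"angular":[0,0,0],"fingers":-0.05},{"xyz":[0,0,0],"angular":[0,0,0],"fingers":-0.15},{"xyz":[0,0,0],"angular":[0,0,0],"fingers":-0.3},{"xyz":[0,0,0],"angular":[0,0,0],"fingers":-0.5},{"xyz":[0,0,0],"angular":[0,0,0],"fingers":-0.5},{"xyz":[0,0,0],"angular":[0,0,0],"fingers":-0.5}]'

```text
time: 25.4
position: [0.4748, 0.0642, 0.0767]
orientation: [179.9, 0.1, 132.9]
ft_force: [-0.4, -0.3, 0.2]
gripper_width: 0.069
```

```bash
python3 rs.py; python3 - <<'E'
from sim import *
s=ctrl.sense(); q=np.radians(s["qpos"]); p0=s["position"]; R0=Rt(s["orientation"])
for i in range(1,9): q,e=track(q,p0+[0,0,.02*i],R0,5)
print(np.degrees(q).round(0),margin(q),np.linalg.norm(e))
p1=p0+[0,0,.16]
for i in range(1,9): q,e=track(q,p1+np.array([-.06,.2,0])*i/8,R0,5)
print(np.degrees(q).round(0),margin(q),np.linalg.norm(e)); go([(p1+np.array([-.06,.2,0]),R0)])
E
```

```text
t 25.4 rail x,y mm 43.4 0.0 z 76.7 F rail x,y,z 0.1 -0.5 0.2 w 0.0690100094098346 q [ 48.  57. -82. 119.  64.  69. -21.] rpy [1.799e+02 1.000e-01 1.329e+02]
[ 54.  36. -88. 112.  39.  72.  -6.] 0.0 0.024354505165117602
[ 26.  32. -82. 110.  35.  69. -26.] 5.68153364121267 1.1624387729016386e-14
xyz [0.187, 0.0923, -0.1603] ang [0.0, 0.0, 0.0] deg 0.0
```

Emit:
apply_moves --steps '[{"xyz":[0,0,-0.008],"angular":[0,0,0],"fingers":-0.5},{"xyz":[0,0,-0.02],"angular":[0,0,0],"fingers":-0.5},{"xyz":[0,0,-0.035],"angular":[0,0,0],"fingers":-0.5},{"xyz":[0,0,-0.05],"angular":[0,0,0],"fingers":-0.5},{"xyz":[0,0,-0.06],"angular":[0,0,0],"fingers":-0.5},{"xyz":[0.02,0.01,-0.065],"angular":[0,0,0],"fingers":-0.5},{"xyz":[0.05,0.025,-0.07],"angular":[0,0,0],"fingers":-0.5},{"xyz":[0.08,0.04,-0.08],"angular":[0,0,0],"fingers":-0.5},{"xyz":[0.11,0.055,-0.09],"angular":[0,0,0],"fingers":-0.5},{"xyz":[0.14,0.07,-0.1],"angular":[0,0,0],"fingers":-0.5},{"xyz":[0.17,0.085,-0.11],"angular":[0,0,0],"fingers":-0.5},{"xyz":[0.2,0.1,-0.12],"angular":[0,0,0],"fingers":-0.5},{"xyz":[0.24,0.12,-0.12],"angular":[0,0,0],"fingers":-0.5},{"xyz":[0.28,0.14,-0.12],"angular":[0,0,0],"fingers":-0.5},{"xyz":[0.28,0.14,-0.12],"angular":[0,0,0],"fingers":-0.5}]'

```text
time: 27.28
position: [0.384, 0.3687, 0.1977]
orientation: [179.8, 0.0, 133.3]
ft_force: [-0.3, -0.1, -0.7]
gripper_width: 0.0688
```

```bash
python3 rs.py; python3 - <<'E'
from meas import *
for n in("scene","top"):
    p,d=camera(n); np.savez(f"pics/{n}16.npz",p=p,d=d); cv2.imwrite(f"pics/{n}16.png",p)
    c=p[160:230,270:370] if n=="scene" else p[195:275,285:385]; cv2.imwrite(f"pics/{n}16c.png",cv2.resize(c,None,fx=7,fy=7,interpolation=cv2.INTER_CUBIC))
E
```

```text
t 27.275 rail x,y mm -270.4 50.2 z 197.7 F rail x,y,z -0.0 -0.3 -0.7 w 0.06881719330275538 q [ 10.  43. -81. 107.  46.  72. -42.] rpy [179.8   0.  133.3]
```

View pics/scene16c.png

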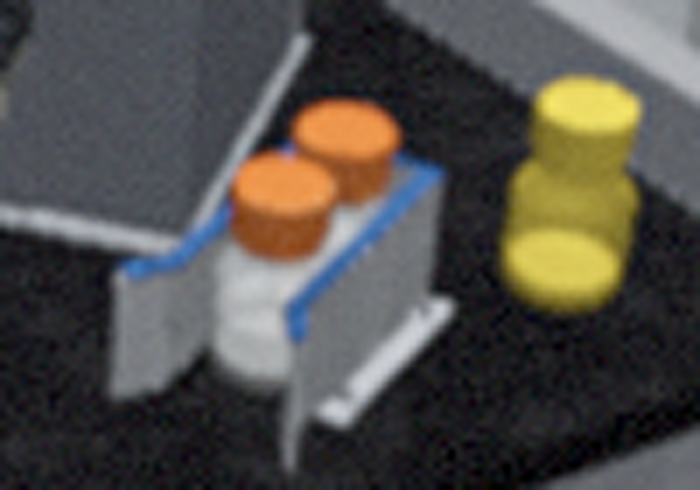

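View pics/top16.png

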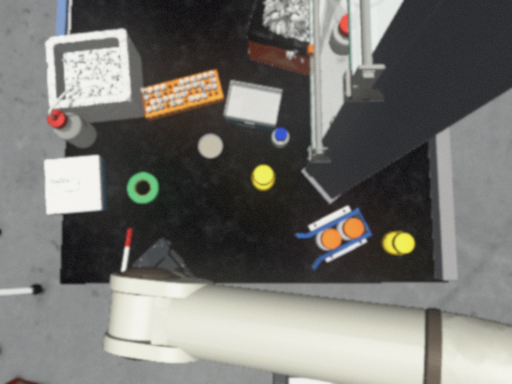

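```bash
python3 - <<'E'
from meas import *
O=np.array([.456,.1033,0]); ex=np.array([np.cos(np.radians(-64.3)),np.sin(np.radians(-64.3)),0]); ey=np.array([-ex[1],ex[0],0])
a=np.load("pics/top16.npz"); p,d=a["p"],a["d"]; W=cloud("top",d)
m=omask(p,(310,210,375,255)); v,u=np.nonzero(m); pts=np.float32(np.c_[u,v]); _,lab,c=cv2.kmeans(pts,2,None,(3,50,.01),5,0)
for k in range(2):
    q=pts[lab.ravel()==k]; (cu,cv_),r=cv2.minEnclosingCircle(q); cc=c[k]; P=onz("top",*cc,.099); Z=W[q[:,1].astype(int),q[:,0].astype(int),2]
    nrm=W[q[:,1].astype(int),q[:,0].astype(int)]; nrm=nrm[np.abs(nrm[:,2]-np.median(Z))<.008]; n=np.linalg.svd(nrm-nrm.mean(0))[2][2]
    print(cc,P.round(4),"rail",((P-O)@ex*1e3).round(1),((P-O)@ey*1e3).round(1),"z",np.median(Z).round(4),"n",(n*np.sign(n[2])).round(3))
p0=np.load("pics/top0.npz")["p"]; df=cv2.absdiff(cv2.GaussianBlur(p0,(5,5),0),cv2.GaussianBlur(p,(5,5),0)).max(2)
for nm,(u0,v0,u1,v1) in dict(reagent=(265,122,298,150),dish=(193,130,227,162),tape=(122,168,163,208),marker=(118,225,136,262),y1=(248,160,278,194),y2=(380,228,418,258)).items(): print(nm,df[v0:v1,u0:u1].max(), df[v0:v1,u0:u1].mean().round(1))
E
```

```text
[331.12158 238.4073 ] [0.4758 0.0643 0.099 ] rail 43.7 0.9 z 0.0994 n [ 0.028 -0.     1.   ]
[353.32336 227.54193] [0.4998 0.014  0.099 ] rail 99.4 0.7 z 0.099 n [0.02  0.023 1.   ]
reagent 14 6.7
dish 14 7.8
tape 14 7.6
marker 24 4.8
y1 13 7.3
y2 12 6.9
```

```bash
python3 -c "
from workcell import ctrl
print(ctrl.job_done()); print(ctrl.sense()['time'])"
```

```text
the job is handed in; nothing more can be done
None
the job is handed in; nothing more can be done
```

The bottle now stands in the rail, against the bottle that was already there. I gripped it by its cap, stood it upright on the bench and let go. I then took the cap again from above, slid the bottle standing into the rail until it met the mate, let go and backed the arm clear. I handed in at about 27 s of the 64 s.

**Last checks**
- **Contact:** the two caps measure 55.7 mm apart in the top view, and 56 mm is touching.
- **Position:** the bottle stands 44 mm inside the open end, within 1 mm of the middle line. Its cap top is at 99 mm and it is upright.
- **Bystanders:** the reagent bottle, dish, tape and both yellow look-alikes look the same as at the start. The marker area differs slightly more, which I took to be shadow and did not look into.
- **Force:** the wrist force stayed within a few newtons whenever I read it.

**What went less well**
- **Joint limits:** on the first turn to upright, several joints ran up to their range limits (for example joint 2 at 116.5 of 116.51 degrees). No reading went past a limit. I moved to an easier spot before setting the bottle down.
- **Mate moved:** the last push slid the mate about 3 mm, so the bottles stop about 2 mm short of the end wall.

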